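# Open the microscope's light hood and seat the specimen chamber

## Task

Load the specimen chamber into the small microscope: push the light hood up by its front lip, past its balance point, until it stays fully open by itself, then set the chamber into the round hole of the stage so that it sits fully home with its collar flat on the stage. The instrument is aligned, so work gently: ease the hood up against its damped hinge, do not force it against its stop, do not press the chamber hard onto the stage, and leave the other things where they stand.

Things in the scene. Friction and masses are not known exactly. Their poses are not given: they have to be found in the camera images.
- hood: Black sheet-metal light hood over the stage, a box open below, 150 deep x 176 wide x 42 mm high, 0.34 to 0.59 kg. Origin: middle of its hinge line, along its rear lower edge. Shut, its axes match the microscope's (x from lip to hinge, z up); it turns about y, opens 1.62 rad (93 deg) to a rubber stop and balances at 1.26: below 1.15 it sinks shut, beyond 1.37 it slowly falls open.
- lip (a point): Middle of the lower front edge of the hood's metal pull lip: 110 wide, 30 deep, 4 mm thick, level with the hood's top. In the hood's frame: x -186, z +35 mm; shut, 149 mm above the table, free below. The lip resists by 2 to 3 N of weight, plus 3.5 N per 0.1 m/s of its speed (damped hinge); it yields only along its arc and wedges if pushed towards the hinge. Never load the hood with more than 12 N.
- scope: Small inverted microscope bolted to the breadboard. Origin: on the table under the stage hole's centre; x points from the hood's lip to its hinge. Black stage plate 10 mm thick, top 110 mm above the table, x -75 to +115, y +-100 mm; a micrometer stands out to y -142 at x +50. Hinge line at x +85, height 114 mm. Camera behind, to x +180. Never press on it with more than 20 N.
- seat (a point): Centre of the round through hole in the stage, at the stage's upper face, 110 mm above the table; z up. Hole 36 mm across, 10 mm deep, with a 1 mm chamfer. Under the shut hood.
- chamber: Steel specimen chamber with a glass window, standing upright on a white plate 4 mm thick, 55 to 90 g. Origin: centre of its underside. Lower part 34 mm across and 9 mm high with a chamfered foot; above it a collar 44 mm across, from 9 to 21 mm (top). Seated: collar flat on the stage, origin 9 mm below the seat. The glass is thin: no more than 15 N between chamber and stage.
- wash_bottle: Bystander: white plastic bottle with a dark teal cap, 52 across, 105 mm high; origin at the centre of its underside. On the other side from the chamber.
- spare_objective: Bystander: brass objective lens standing on the table, 34 mm across, 50 mm high; origin at the centre of its underside.
- air_blower: Bystander: black rubber air blower standing upright, bulb 64 mm across, nozzle to 98 mm; origin at the centre of its underside.
Not all that is in view belongs to the job. Of the things shaped like the chamber, the steel one is meant.

How it is judged:
By the outcome, as a careful person would: the job done as asked, in the order asked, and still so for the second after the job is handed in, with the robot touching nothing.
It also fails if it takes over 72 s, if anything falls off the work surface, if the arm or the gripper's body presses on something with over 40 N, if the wrist force passes 120 N, or if a joint passes its speed limit or range.

## Robot

A 6-joint arm with a two-finger parallel gripper is mounted at the origin on the work surface. World frame = base frame: x ahead of the robot, y to its left, z up, the work surface at z = 0. Lengths are in mm, angles in rad, forces in N, time in s.
With the tool pointing down it reaches from about 375 to 975 mm from the base axis. Payload 3.8 kg.
Tool frame: the origin (TCP) lies at the very end of the fingers, on their centre line; the grasp point (between the pads) lies 19 mm behind it; z points along the fingers, y is the line along which they close (so a half turn about z gives the same grasp; the last joint's range is limited). The gripper opens to 88 mm and grips with 3 to 60 N. Pads are 18 mm wide; open, the fingers measure 123 mm over their backs; the gripper's body (75 mm by 187 mm) begins 45 mm behind the grasp point.
Start: joints at [1.31, 0.264, 1.604, -0, 1.274, -0.037], TCP at [149.805, 658.161, 214.206] pointing down, gripper open.
Joint ranges: [-2.63, 2.63], [-0.94, 2.18], [0.31, 2.57], [-1.31, 4.45], [0, 2.66], [-2.55, 2.55]. Speed limits (rad/s): [2.57, 2.57, 3.14, 3.14, 3.14, 3.14].

## Interface

Orientations are given as a unit quaternion [w, x, y, z].
In Python, from bench import ctrl gives the robot as it stands. The module is installed in compiled form; this text tells all that it offers.
- The arm moves only by the tool move_arm, never from a script. Its arguments are lists of equal length, an entry for each row: "xyz": the shift along the tool's x, y, z in mm, a list of three; "rotation": the turn, a rotation vector about the tool's x, y, z in degrees, a list of three. A call has 1 to 12 rows; each row is the pose to reach, as a shift and turn from the pose commanded when the call began, along the tool's axes at that moment; what a row does not reach only later rows make up. A row lasts 1/10 s, in which the tool goes at most 50 mm and 8.59 degrees, less where a joint would pass 70% of its speed; a pose out of reach is approached as far as the arm can. A call with a gripper value outside its range is refused whole. "claw" is the opening in per cent of the stroke, from 0 (shut) to 100 (fully open), set as the call begins (left out, the last holds). The fingers move at their own pace and stop on an object; "newtons" is the grip in N (left out, the last holds). Time passes only in rows, so rows that repeat a pose let the fingers close. It gives the time, the measured TCP pose, the force, the opening and the grip force at its end, in the units of the state.
- ctrl.observe(): the state, without advancing time (a new reading comes with each control period).
- ctrl.camera(name): name is "scene" or "top" or "wrist"; returns (picture, depth): 400x640x3 uint8, red, green, blue; 400x640 float32, mm along the optical axis (not along the pixel's ray), 0 where there is no reading.
- ctrl.camera_model(name): a dict with "fx", "fy", "cx", "cy" (pixels), "k1" (the pictures are not rectified: a ray, as slopes to the right and down, at radius r is drawn at 1 + k1 r^2 times it, then the intrinsics apply), "origin" and "rotation" of the camera in the world. Camera axes: x right, y down, z forward; pixel columns grow to the right and rows downward; lengths in mm; the calibration is good to about 2 mm. A picture is of the moment at which its call begins: read the wrist's pose just before it. camera_model takes no time and is no camera call; for the wrist camera it gives the pose at the moment of the call.
- ctrl.job_done(): hands the job in; it is judged then, once.
The state is a dict: "time_s": time; "joint_positions": joint angles; "qvel": joint speeds; "joint_efforts": joint torques, N m; "tool_pos": TCP position; "ee_rot": TCP orientation; "contact_force": force on the tool from outside, world axes, zero at the start; "moment": the same for the moment, N m; "grip_width": opening from 0.0 (shut) to 1.0 (fully open); "grasp_force": force on a finger pad.
Only numpy, scipy, OpenCV 4.12 (cv2) and the standard library are available. Lean on these libraries where they do the work, as an engineer would, in place of code of your own. Each camera call takes 0.05 s, during which the arm holds its last target. There are 200 camera calls.

## Working session

There is one attempt and no reset: what is moved stays moved. The work goes in short steps, Python scripts to look and compute and a tool call to move; the robot and the scene stay as the last step left them, time stands still between calls to the robot, and variables do not carry over. Pictures are saved under pics/ and viewed, at most 10 in all, crops included, and the job is handed in when it is done.

Besides the shell and the picture viewer there is one more tool, called by a JSON object that holds its "op" and its "data", one argument or row to a line. move_arm: Moves the arm, as the interface text tells. Its arguments: {"type":"object","properties":{"xyz":{"type":"array","items":{"type":"array","items":{"type":"number"}}},"rotation":{"type":"array","items":{"type":"array","items":{"type":"number"}}},"claw":{"type":"number"},"newtons":{"type":"number"}},"required":["xyz","rotation"]}

```bash
mkdir -p pics
cat > h.py <<'E'
import numpy as np, cv2
from bench import ctrl
from scipy.spatial.transform import Rotation as R
def rot(m):
    r=np.array(m["rotation"],float)
    return r if r.shape==(3,3) else R.from_quat(np.r_[r[1:],r[0]]).as_matrix()
def tool():
    s=ctrl.observe(); q=s["ee_rot"]
    return np.array(s["tool_pos"]),R.from_quat([q[1],q[2],q[3],q[0]]),s
def rays(m,uv):
    K=np.array([[m["fx"],0,m["cx"]],[0,m["fy"],m["cy"]],[0,0,1.]])
    p=cv2.undistortPoints(np.array(uv,float).reshape(-1,1,2),K,np.array([m["k1"],0,0,0.]))[:,0]
    return np.c_[p,np.ones(len(p))]
def pt_depth(m,d,uv):
    r=rays(m,uv); z=np.array([np.median(d[int(v)-1:int(v)+2,int(u)-1:int(u)+2]) for u,v in uv])
    return (r*z[:,None])@rot(m).T+np.array(m["origin"])
def pt_plane(m,uv,h):
    r=rays(m,uv)@rot(m).T; o=np.array(m["origin"]); return o+r*((h-o[2])/r[:,2])[:,None]
def cloud(m,d):
    v,u=np.mgrid[0:400,0:640]; r=rays(m,np.c_[u.ravel(),v.ravel()])
    return ((r*d.ravel()[:,None])@rot(m).T+np.array(m["origin"])).reshape(400,640,3)
E
python3 - <<'E'
from h import *
p,q,s=tool(); print(s)
out=[]
for n in ("top","scene"):
    im,d=ctrl.camera(n); m=ctrl.camera_model(n); print(n,m["origin"],m["fx"],(d>0).mean())
    np.savez(f"{n}0.npz",im=im,d=d)
    cv2.imwrite(f"pics/{n}0.png",im[:,:,::-1])
E
```

```text
{'time_s': 0.0, 'joint_positions': array([ 1.31008416e+00,  2.64744806e-01,  1.60535936e+00, -1.30454389e-05,
        1.27370854e+00, -3.68567678e-02]), 'qvel': array([-5.76013558e-04, -2.84484233e-04,  5.41411196e-04, -1.95538121e-03,
       -7.26448731e-05, -1.86711269e-04]), 'joint_efforts': array([-3.70656664e-03, -5.02109170e+01, -3.56864870e+01,  7.25991838e-02,
        2.96720036e-02, -2.01453040e-04]), 'tool_pos': array([149.62423237, 657.42414811, 212.90160585]), 'ee_rot': array([-1.58379979e-04,  1.11692170e-01,  9.93742234e-01, -1.09868656e-03]), 'contact_force': array([0.60204493, 0.14724007, 0.297004  ]), 'moment': array([ 0.04916898, -0.06156374,  0.00214743]), 'grasp_force': 0.0, 'grip_width': 1.0005447614772167}
top [ 387.06242914   49.34391387 1324.47569642] 472.7244271831269 0.996046875
scene [1187.60235745  555.40781291 1199.19548008] 459.86383534953677 0.99591796875
```

View pics/top0.png

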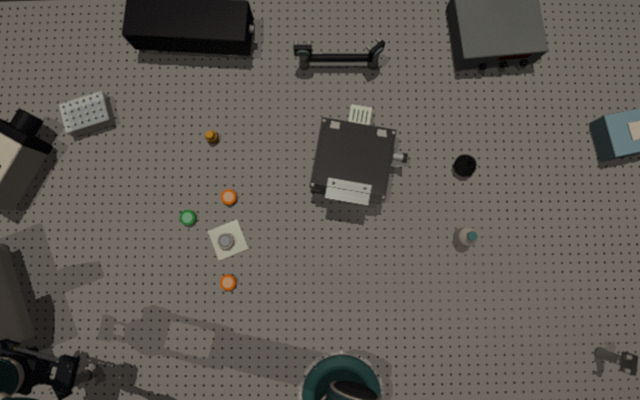

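View pics/scene0.png

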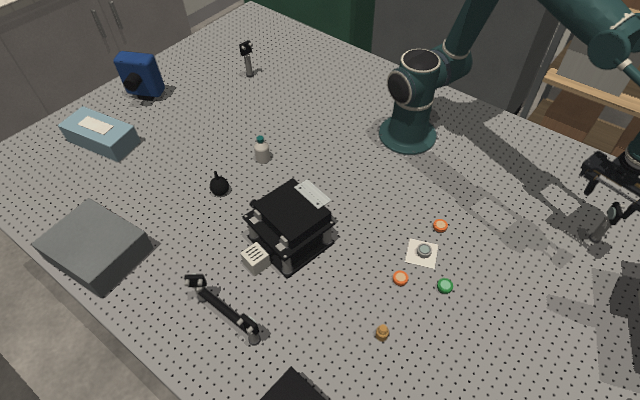

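Top view: the robot base is at the bottom (340,390) and the scope's hood is at about (355,155). Its metal lip is at (348,191), facing the robot. Candidates for the chamber are steel on the white plate (226,241), orange (229,197), orange (228,283) and green (188,217). I choose the steel one on the white plate and will check it in a close crop.

Run:
```python
from h import *
z=np.load("top0.npz"); im,d=z["im"],z["d"]; m=ctrl.camera_model("top")
C=cloud(m,d); np.save("C.npy",C)
a=cv2.resize(im[180:290,170:270],None,fx=4,fy=4,interpolation=cv2.INTER_CUBIC)
b=cv2.resize(im[100:215,300:415],None,fx=4,fy=4,interpolation=cv2.INTER_CUBIC)
h=max(a.shape[0],b.shape[0]); o=np.zeros((h,a.shape[1]+b.shape[1],3),np.uint8); o[:a.shape[0],:a.shape[1]]=a;o[:b.shape[0],a.shape[1]:]=b
o=np.clip(o*1.6,0,255).astype(np.uint8)
if o.shape[1]>800:o=cv2.resize(o,(800,int(h*800/o.shape[1])))
cv2.imwrite("pics/c1.png",o[:,:,::-1]); print(o.shape)
for n,uv in dict(chamber=(226,241),plate=(240,250),lip=(348,195),hood=(355,155),bottle=(470,238),blower=(464,166),obj=(211,137),table=(280,250)).items():
    print(n,C[uv[1],uv[0]].round(1))
# bright lip pixels
g=im.max(2).astype(int); sub=np.zeros_like(g,bool); sub[175:207,318:380]=True
for nm,mask in dict(lip=sub&(g>140)&(C[...,2]>130)).items():
    P=C[mask]; print(nm,mask.sum(),np.median(P,0).round(1)); r=cv2.minAreaRect(P[:,:2].astype(np.float32)); print(r)
sub=np.zeros_like(sub); sub[110:207,300:410]=True
P=C[sub&(C[...,2]>143)&(C[...,2]<175)]; print("hood top",np.median(P,0).round(1),cv2.minAreaRect(P[:,:2].astype(np.float32)))
sub=np.zeros_like(sub); sub[225:260,210:245]=True
P=C[sub&(C[...,2]>14)]; print("chamber",P.mean(0),np.median(P[:,2]),cv2.minEnclosingCircle(P[:,:2].astype(np.float32)),len(P))
```

```text
(427, 800, 3)
chamber [415.9 312.9  24.3]
plate [391.3 277.9   2. ]
lip [526.1 -16.3 151.5]
hood [626.9 -34.9 155.3]
bottle [ 417.9 -332.8  106.7]
blower [ 615.4 -340.    56.6]
obj [703.5 356.2  42.3]
table [390.8 166.7  -1.1]
lip 781 [533.9 -14.  153.1]
((470.60955810546875, -2.7068862915039062), (106.47591400146484, 183.81497192382812), 79.05921936035156)
hood top [602.6 -26.4 152.5] ((602.1766357421875, -27.07978057861328), (176.36875915527344, 187.15158081054688), 79.65080261230469)
chamber [417.2353031 312.2348785  37.16124  ] 24.7511606971309 ((401.5467529296875, 193.60940551757812), 144.99090576171875) 209
```

View pics/c1.png

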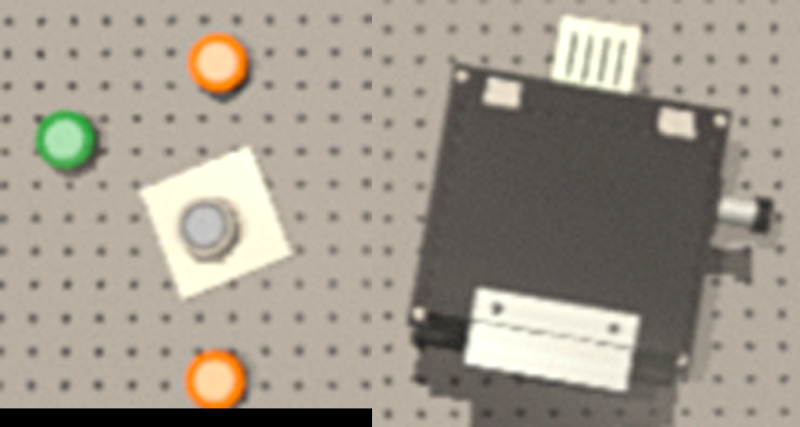

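The crop confirms it: the grey steel chamber sits on the white plate, and the coloured ones are decoys. The lip's front edge runs from crop (465,362) to (628,390), and the hood is yawed about -10°. I'll move in now, which also gives data for a kinematic fit.

{"op": "move_arm", "data": {
  "xyz": [
    [-33,-23,-7],
    [-67,-46,-14],
    [-100,-69,-22],
    [-134,-92,-29],
    [-167,-115,-36],
    [-200,-138,-43],
    [-234,-160,-51],
    [-267,-183,-58],
    [-301,-206,-65],
    [-334,-229,-72],
    [-367,-252,-80],
    [-400,-275,-87]
  ],
  "rotation": [
    [0,0,0],
    [0,0,0],
    [0,0,0],
    [0,0,0],
    [0,0,0],
    [0,0,0],
    [0,0,0],
    [0,0,0],
    [0,0,0],
    [0,0,0],
    [0,0,0],
    [0,0,0]
  ],
  "claw": 0
}}

```text
time_s: 1.3
tool_pos: [479.5, 299.7, 301.1]
ee_rot: [-0.0, 0.112, 0.994, -0.0]
contact_force: [0.4, -0.6, 0.0]
grip_width: 0.004
grasp_force: 0.0
```

```bash
cat >> h.py <<'E'
import json
def log():
    p,q,s=tool(); open("log.jsonl","a").write(json.dumps([list(map(float,s["joint_positions"])),list(map(float,p)),list(map(float,q.as_quat()))])+"\n")
    return p,q,s
E
python3 - <<'E'
from h import *
p,q,s=log(); print(s["time_s"],p.round(1),s["joint_positions"].round(4)); print(q.as_matrix().round(3),s["contact_force"].round(2),s["grip_width"])
m=ctrl.camera_model("top"); print(pt_plane(m,[(347,201.1)],149),pt_plane(m,[(323.5,101+97.3-1),(368.8,204.8)],149))
im,d=ctrl.camera("wrist"); mw=ctrl.camera_model("wrist"); print(mw); cv2.imwrite("pics/w1.png",im[:,:,::-1]); np.savez("w1.npz",im=im,d=d)
E
```

```text
1.3 [479.5 299.7 301.1] [ 0.5146  0.0144  1.7275  0.      1.4001 -0.8324]
[[-0.975  0.222 -0.   ]
 [ 0.222  0.975 -0.   ]
 [ 0.    -0.    -1.   ]] [ 0.37 -0.57  0.03] 0.004143150008107862
[[511.06320128 -13.70953743 149.        ]] [[520.95767106  45.00536278 149.        ]
 [501.45346488 -68.122183   149.        ]]
{'fx': 283.5641999491809, 'fy': 283.5641999491809, 'cx': 322.49799761770663, 'cy': 199.4452829687003, 'k1': -0.008912296279094192, 'origin': array([405.52375604, 314.3627201 , 473.15939496]), 'rotation': array([0.12577323, 0.77267292, 0.61444947, 0.09802806])}
```

View pics/w1.png

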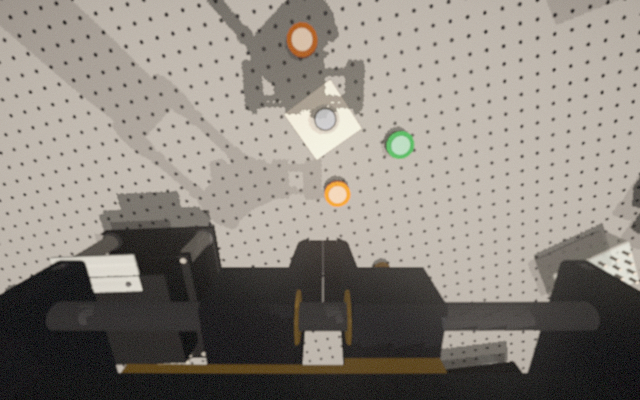

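The wrist view shows the plate and steel chamber at (325,119) and the lip at (115,275). The joint data fit a simple arm with links of about 508 and 566 mm and a 25 mm lateral offset. Next I start tilting the tool sideways, so I can come under the lip from the left.

{"op": "move_arm", "data": {
  "xyz": [
    [-8,-13,4],
    [-16,-26,8],
    [-24,-38,12],
    [-32,-51,17],
    [-40,-64,21],
    [-48,-76,25],
    [-48,-76,25]
  ],
  "rotation": [
    [7.5,0,0],
    [15,0,0],
    [22.5,0,0],
    [30,0,0],
    [37.5,0,0],
    [45,0,0],
    [45,0,0]
  ]
}}

```text
time_s: 2.05
tool_pos: [507.6, 216.6, 270.4]
ee_rot: [-0.046, 0.101, 0.917, -0.384]
contact_force: [-0.8, 0.3, -1.3]
grip_width: 0.006
grasp_force: 0.0
```

```bash
cat >> h.py <<'E'
from scipy.optimize import least_squares
P0=[190.,508.,566.,300.,25.,0.]
def fk(j,P=P0):
    h,L1,L2,Lt,o1,o2=P
    A=R.from_euler('z',j[0]); 
    p=A.apply([L1*np.sin(j[1]),o1,h+L1*np.cos(j[1])])
    B=A*R.from_euler('y',j[1]+j[2]); p=p+B.apply([0,0,L2])
    C=B*R.from_euler('z',j[3])*R.from_euler('y',j[4])*R.from_euler('z',j[5]+np.pi/2)
    return p+C.apply([0,o2,Lt]),C
LO=np.array([-2.63,-.94,.31,-1.31,0,-2.55]);HI=np.array([2.63,2.18,2.57,4.45,2.66,2.55])
def ik(p,q,j0,P):
    f=lambda j:np.r_[(fk(j,P)[0]-p)/100,(fk(j,P)[1].inv()*q).as_rotvec()]
    s=least_squares(f,np.clip(j0,LO+1e-6,HI-1e-6),bounds=(LO,HI)); return s.x,s.cost
E
python3 - <<'E'
from h import *
p,q,s=log(); print(s["time_s"],p.round(1),s["joint_positions"].round(4))
D=[json.loads(l) for l in open("log.jsonl")]
D.append([[1.31008416,.264744806,1.60535936,0,1.27370854,-.0368567678],[149.624,657.424,212.9],[.11169217,.993742,-.0010987,-.000158]])
for k in range(3):
  pp,c=fk(D[k][0]); print((c.inv()*R.from_quat(D[k][2])).magnitude())
def f(P): return np.concatenate([fk(d[0],P)[0]-d[1] for d in D])
s=least_squares(f,P0,x_scale=100); print(s.x.round(1),s.fun.round(2))
E
```

```text
2.05 [507.6 216.6 270.4] [ 0.6584  0.4103  1.5099 -0.4878  1.8541 -0.6757]
3.1003259350493627e-16
4.439299390950806e-16
1.3755911425459533e-05
[251.  511.3 566.  364.7  24.9   0. ] [-0.   -0.   -0.01 -0.01  0.01  0.01  0.01  0.01  0.  ]
```

```bash
cat >> h.py <<'E'
P1=[251.,511.3,566.,364.7,24.9,0.]
YAW=np.deg2rad(-10.); LIP=np.array([510.6,-12.,149.])
S=R.from_euler('z',YAW)
HINGE=LIP+S.apply([186,0,-35])
SEAT=HINGE+S.apply([-85,0,-4])
Q0=S*R.from_matrix(np.array([[-1,0,0],[0,0,-1],[0,-1,0]]).T)  # rows: tool x=-xs, y=down, z=-ys
def hoodpose(th,xh,zh,ys,kroll=1.,tilt=0.):
    H=R.from_rotvec([0,th,0]); p=HINGE+S.apply(H.apply([xh,0,zh])+[0,ys,0])
    return p,S*R.from_rotvec([0,kroll*th,0])*S.inv()*R.from_euler('z',tilt)*Q0
E
python3 - <<'E'
from h import *
print(R.as_matrix(Q0).round(2)); _,q,s=tool()
for tilt in (0,-15,-30):
  j=s["joint_positions"]
  p,Q=hoodpose(0,-173,16,90,1,np.deg2rad(tilt)); print("stage",tilt,*[np.round(v,3) for v in ik(p,Q,j,P1)])
  for th in np.arange(0,1.6,.29):
    p,Q=hoodpose(th,-173,16,30,1,np.deg2rad(tilt)); j,c=ik(p,Q,j,P1); print(round(th,2),p.round(),j.round(2),round(c,4))
E
```

```text
[[-0.98  0.   -0.17]
 [ 0.17  0.   -0.98]
 [ 0.   -1.    0.  ]]
stage 0 [ 0.59   0.88   1.6   -0.923  2.01  -0.512] 0.0
0.0 [529.  15. 130.] [ 0.53  0.83  1.7  -0.96  1.95 -0.49] 0.0
0.29 [540.  13. 179.] [ 0.52  0.76  1.7  -1.    1.98 -0.84] 0.0
0.58 [565.   9. 222.] [ 0.5   0.73  1.66 -1.05  2.01 -1.22] 0.0
0.87 [601.   2. 257.] [ 0.47  0.72  1.59 -1.11  2.03 -1.6 ] 0.0
1.16 [645.  -5. 279.] [ 0.43  0.74  1.49 -1.17  2.04 -1.97] 0.0
1.45 [694. -14. 288.] [ 0.4   0.8   1.38 -1.22  2.03 -2.34] 0.0
stage -15 [ 0.498  0.957  1.438 -0.789  2.148 -0.503] 0.0
0.0 [529.  15. 130.] [ 0.44  0.91  1.54 -0.83  2.08 -0.49] 0.0
0.29 [540.  13. 179.] [ 0.43  0.88  1.53 -0.9   2.16 -0.83] 0.0
0.58 [565.   9. 222.] [ 0.42  0.87  1.51 -1.01  2.21 -1.2 ] 0.0
0.87 [601.   2. 257.] [ 0.41  0.87  1.47 -1.14  2.24 -1.58] 0.0
1.16 [645.  -5. 279.] [ 0.39  0.89  1.42 -1.27  2.22 -1.96] 0.0
1.45 [694. -14. 288.] [ 0.38  0.9   1.33 -1.31  2.17 -2.33] 0.0046
stage -30 [ 0.4    1.024  1.299 -0.643  2.278 -0.453] 0.0
0.0 [529.  15. 130.] [ 0.34  0.98  1.39 -0.69  2.21 -0.46] 0.0
0.29 [540.  13. 179.] [ 0.34  0.99  1.38 -0.8   2.33 -0.78] 0.0
0.58 [565.   9. 222.] [ 0.33  1.    1.37 -0.98  2.41 -1.16] 0.0
0.87 [601.   2. 257.] [ 0.33  1.01  1.37 -1.19  2.44 -1.57] 0.0
1.16 [645.  -5. 279.] [ 0.34  1.    1.32 -1.31  2.39 -1.95] 0.0063
1.45 [694. -14. 288.] [ 0.35  0.97  1.25 -1.31  2.27 -2.31] 0.0503
```

```bash
cat >> h.py <<'E'
def rel(p,Q):
    "shift/turn from present measured pose, tool axes"
    p0,q0,_=tool(); return q0.inv().apply(p-p0).round(1),np.rad2deg((q0.inv()*Q).as_rotvec()).round(1)
E
python3 - <<'E'
from h import *
_,q,s=tool(); j=s["joint_positions"]
for ys,z in ((130,60),(95,8)):
  p,Q=hoodpose(0,-173,z,ys,1,np.deg2rad(20)); j,c=ik(p,Q,j,P1); print("stage",p.round(),j.round(2),c.round(4),rel(p,Q))
for th in np.arange(0,1.6,.2):
    p,Q=hoodpose(th,-173,16,32,1,np.deg2rad(20*(1-th/1.4))); j,c=ik(p,Q,j,P1); print(round(th,2),p.round(),j.round(2),round(c,4))
E
```

```text
stage [546. 114. 174.] [ 0.74  0.73  1.78 -1.1   1.89 -0.55] 0.0 (array([-60.8,   4. , 132.7]), array([ 44. , -21.7,  -8.5]))
stage [540.  79. 122.] [ 0.71  0.79  1.83 -1.1   1.83 -0.46] 0.0 (array([-62.8,  16.6, 194.1]), array([ 44. , -21.7,  -8.5]))
0.0 [529.  17. 130.] [ 0.64  0.73  1.94 -1.15  1.78 -0.43] 0.0
0.2 [535.  16. 164.] [ 0.61  0.65  1.91 -1.12  1.78 -0.71] 0.0
0.4 [549.  14. 196.] [ 0.58  0.61  1.85 -1.09  1.81 -0.98] 0.0
0.6 [568.  10. 225.] [ 0.54  0.6   1.77 -1.08  1.86 -1.25] 0.0
0.8 [592.   6. 249.] [ 0.5   0.62  1.68 -1.09  1.91 -1.52] 0.0
1.0 [621.   1. 268.] [ 0.47  0.66  1.58 -1.11  1.96 -1.77] 0.0
1.2 [652.  -4. 281.] [ 0.43  0.72  1.49 -1.15  2.   -2.03] 0.0
1.4 [686. -10. 287.] [ 0.41  0.79  1.39 -1.21  2.04 -2.27] 0.0
```

{"op": "move_arm", "data": {
  "xyz": [
    [-8,0,17],
    [-15,1,33],
    [-23,1,50],
    [-30,2,66],
    [-38,2,83],
    [-46,3,100],
    [-53,4,116],
    [-61,4,133],
    [-61,8,149],
    [-62,11,164],
    [-62,14,179],
    [-63,17,194]
  ],
  "rotation": [
    [5.5,-2.7,-1.1],
    [11,-5.5,-2.1],
    [16.5,-8.2,-3.2],
    [22,-11,-4.2],
    [27.5,-13.7,-5.3],
    [33,-16.5,-6.4],
    [38.5,-19.2,-7.4],
    [44,-22,-8.5],
    [44,-22,-8.5],
    [44,-22,-8.5],
    [44,-22,-8.5],
    [44,-22,-8.5]
  ]
}}

```text
time_s: 3.25
tool_pos: [543.1, 80.5, 127.3]
ee_rot: [0.067, -0.057, 0.708, -0.701]
contact_force: [0.3, 0.1, -0.3]
grip_width: 0.006
grasp_force: 0.0
```

Run:
```python
from h import *
p,q,s=log(); print(s["time_s"],p.round(1),s["joint_positions"].round(3),s["contact_force"].round(2)); print(q.as_matrix().round(2))
mw=ctrl.camera_model("wrist"); im,d=ctrl.camera("wrist"); np.savez("w2.npz",im=im,d=d,**{k:mw[k] for k in mw})
cv2.imwrite("pics/w2.png",np.clip(im[:,:,::-1]*1.8,0,255).astype(np.uint8))
```

```text
3.25 [543.1  80.5 127.3] [ 0.704  0.778  1.823 -1.104  1.826 -0.463] [ 0.3   0.09 -0.32]
[[-0.98  0.01  0.18]
 [-0.18  0.01 -0.98]
 [-0.01 -1.   -0.01]]
```

View pics/w2.png

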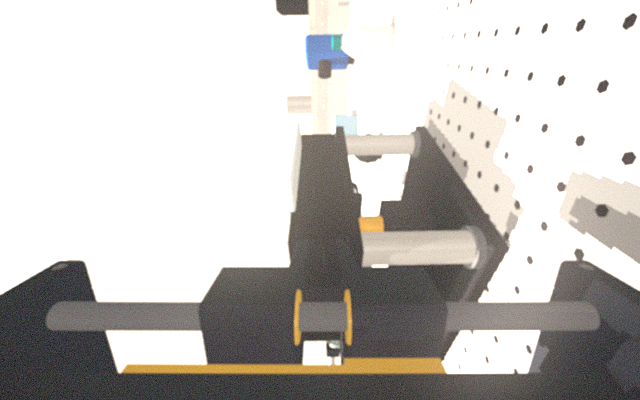

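The wrist view is from the left side, with image left being up. The lip shows edge-on as a light strip from (300,125) to (292,210). The dark hood is beside it at x=300–360, and the stage legs are at (380,145) and (420,245). I'll measure the lip from the depth.

Run:
```python
from h import *
z=np.load("w2.npz"); m={k:z[k] for k in z.files}
C=cloud(m,z["d"]); O=SEAT*[1,1,0]; Cs=S.inv().apply(C.reshape(-1,3)-O).reshape(C.shape)
for v in range(120,260,12):
    print(v,[(u,*Cs[v,u].round(0).astype(int)) for u in (286,290,294,297,300,304,310,320,335,350)])
m0=ctrl.camera_model("top"); t=np.load("top0.npz")
```

```text
120 [(286, np.int64(766), np.int64(-2160), np.int64(431)), (290, np.int64(775), np.int64(-2182), np.int64(399)), (294, np.int64(766), np.int64(-2157), np.int64(361)), (297, np.int64(775), np.int64(-2179), np.int64(336)), (300, np.int64(767), np.int64(-2158), np.int64(308)), (304, np.int64(769), np.int64(-2162), np.int64(273)), (310, np.int64(772), np.int64(-2166), np.int64(221)), (320, np.int64(531), np.int64(-1582), np.int64(132)), (335, np.int64(167), np.int64(-701), np.int64(79)), (350, np.int64(169), np.int64(-703), np.int64(27))]
132 [(286, np.int64(876), np.int64(-2154), np.int64(441)), (290, np.int64(871), np.int64(-2144), np.int64(403)), (294, np.int64(867), np.int64(-2133), np.int64(367)), (297, np.int64(-100), np.int64(-28), np.int64(151)), (300, np.int64(-91), np.int64(-47), np.int64(150)), (304, np.int64(875), np.int64(-2146), np.int64(278)), (310, np.int64(882), np.int64(-2161), np.int64(225)), (320, np.int64(608), np.int64(-1563), np.int64(133)), (335, np.int64(-71), np.int64(-91), np.int64(111)), (350, np.int64(207), np.int64(-689), np.int64(26))]
144 [(286, np.int64(9
[... 4516 characters left out ...]
4(135)), (320, np.int64(-101), np.int64(117), np.int64(130)), (335, np.int64(-101), np.int64(117), np.int64(121)), (350, np.int64(-74), np.int64(91), np.int64(109))]
252 [(286, np.int64(1595), np.int64(-1373), np.int64(435)), (290, np.int64(-59), np.int64(89), np.int64(152)), (294, np.int64(-109), np.int64(132), np.int64(143)), (297, np.int64(-109), np.int64(132), np.int64(141)), (300, np.int64(-109), np.int64(132), np.int64(140)), (304, np.int64(-109), np.int64(132), np.int64(138)), (310, np.int64(-106), np.int64(130), np.int64(135)), (320, np.int64(-106), np.int64(131), np.int64(129)), (335, np.int64(-106), np.int64(131), np.int64(122)), (350, np.int64(-107), np.int64(132), np.int64(114))]
```

The depth confirms the scope frame to about 1 mm: lip edge at x -101, lip end at y +56, hood front wall at x -70, underside at about 150 mm. Next is insertion under the lip.

Run:
```python
from h import *
p,q,s=tool(); print(s["time_s"],p.round(1),s["qvel"].round(3),S.inv().apply(p-SEAT*[1,1,0]).round(1))
p,Q=hoodpose(0,-174,9,30,1,np.deg2rad(20)); print(p.round(1),rel(p,Q))
```

```text
3.3 [541.9  78.7 125.1] [ 0.008 -0.002  0.011  0.01   0.038 -0.045] [-85.9  94.8 125.1]
[527.6  15.5 123. ] (array([25.1,  1.4, 59.8]), array([ 0.4,  0.1, -0.6]))
```

{"op": "move_arm", "data": {
  "xyz": [
    [8,0,5],
    [16,0,12],
    [24,0,22],
    [24,0,32],
    [24,0,42],
    [24,0,52],
    [24,0,60],
    [24,0,60],
    [24,0,60]
  ],
  "rotation": [
    [0,0,0],
    [0,0,0],
    [0,0,0],
    [0,0,0],
    [0,0,0],
    [0,0,0],
    [0,0,0],
    [0,0,0],
    [0,0,0]
  ]
}}

```text
time_s: 4.2
tool_pos: [529.4, 16.9, 126.5]
ee_rot: [0.066, -0.059, 0.706, -0.702]
contact_force: [-1.1, -0.0, -0.2]
grip_width: 0.007
grasp_force: 0.0
```

Run:
```python
from h import *
p,q,s=tool(); print(s["time_s"],p.round(1),s["qvel"].round(3),s["contact_force"].round(2),S.inv().apply(p-SEAT*[1,1,0]).round(1)); print(q.as_matrix().round(3))
```

```text
4.2 [529.4  16.9 126.5] [ 0.01   0.    -0.005  0.001  0.    -0.   ] [-1.12 -0.01 -0.2 ] [-87.5  31.7 126.5]
[[-0.984  0.01   0.176]
 [-0.176  0.006 -0.984]
 [-0.011 -1.    -0.005]]
```

{"op": "move_arm", "data": {
  "xyz": [
    [0,-2,0],
    [0,-4,0],
    [0,-6,0],
    [0,-8,0],
    [0,-10,0],
    [0,-12,0],
    [0,-12,0]
  ],
  "rotation": [
    [0,0,0],
    [0,0,0],
    [0,0,0],
    [0,0,0],
    [0,0,0],
    [0,0,0],
    [0,0,0]
  ]
}}

```text
time_s: 4.9
tool_pos: [529.3, 17.2, 138.4]
ee_rot: [0.066, -0.059, 0.707, -0.702]
contact_force: [-0.5, 0.3, -2.2]
grip_width: 0.002
grasp_force: 0.8
```

Run:
```python
from h import *
p,q,s=tool(); print(s["time_s"],p.round(1),s["contact_force"].round(2),s["moment"].round(2),S.inv().apply(p-SEAT*[1,1,0]).round(1)); print(q.as_matrix().round(3))
mw=ctrl.camera_model("wrist"); im,d=ctrl.camera("wrist"); C=cloud(mw,d); Cs=S.inv().apply(C.reshape(-1,3)-SEAT*[1,1,0])
k=(Cs[:,0]>-110)&(Cs[:,0]<-60)&(Cs[:,1]<57)&(Cs[:,1]>-50)&(Cs[:,2]>120)&(Cs[:,2]<180); P=Cs[k]; L=P[P[:,0]<-76]; print(len(L),np.percentile(L,[2,50,98],axis=0).round(1))
```

```text
4.9 [529.3  17.2 138.4] [-0.45  0.3  -2.24] [0.71 0.14 0.04] [-87.7  32.  138.4]
[[-0.984  0.01   0.177]
 [-0.177  0.007 -0.984]
 [-0.011 -1.    -0.006]]
822 [[-106.5  -44.5  129.4]
 [ -99.8   21.9  150.3]
 [ -79.5   56.6  153.7]]
```

Contact at 2.2 N, with the tip just under the lip. Now I plan the arc rows.

```bash
cat >> h.py <<'E'
def pose(th): return hoodpose(th,-172.7,24.4,32,1,np.deg2rad(20*(1-th/1.4)))
def rows(t0,ths,step=.5):
    p0,q0=pose(t0); X=[];W=[]
    for t in ths:
        p,q=pose(t); r=lambda v:(np.round(np.array(v)/step)*step).tolist()
        X.append(r(q0.inv().apply(p-p0))); W.append(r(np.rad2deg((q0.inv()*q).as_rotvec())))
    print(X);print(W)
E
python3 - <<'E'
from h import *
a=np.r_[.01,.025,.045,.07,.1,.13,.16,.19,.22,.25,.28,.31]
rows(0,a); b=.31+.035*np.arange(1,13); rows(.31,b); c=.73+.035*np.arange(1,13); rows(.73,c); rows(1.15,np.r_[1.18+.03*np.arange(8),1.41,1.42])
E
```

```text
[[-0.0, -1.5, 0.0], [-0.5, -4.5, 0.0], [-1.0, -7.5, 0.5], [-2.0, -12.0, 0.5], [-3.0, -17.0, 1.0], [-4.5, -22.0, 1.5], [-5.5, -27.0, 2.0], [-7.5, -32.0, 2.5], [-9.0, -37.0, 3.0], [-10.5, -42.0, 4.0], [-12.5, -47.0, 4.5], [-14.5, -51.5, 5.5]]
[[-0.0, 0.0, -0.5], [-0.5, 0.5, -1.5], [-1.0, 0.5, -2.5], [-1.5, 1.0, -4.0], [-2.0, 1.5, -5.5], [-2.5, 2.0, -7.0], [-3.0, 2.5, -8.5], [-3.5, 2.5, -10.5], [-4.0, 3.0, -12.0], [-4.5, 3.5, -13.5], [-5.0, 4.0, -15.5], [-5.5, 4.5, -17.0]]
[[-1.0, -6.0, 0.5], [-2.0, -12.0, 0.5], [-3.5, -18.0, 1.0], [-5.0, -24.0, 1.5], [-6.5, -29.5, 2.0], [-8.5, -35.5, 2.5], [-10.5, -41.0, 3.0], [-13.0, -47.0, 3.5], [-15.5, -52.5, 4.5], [-18.0, -57.5, 5.0], [-21.0, -63.0, 6.0], [-24.0, -68.5, 6.5]]
[[-0.5, 0.5, -2.0], [-1.0, 1.0, -4.0], [-1.5, 1.5, -6.0], [-2.0, 2.0, -8.0], [-2.5, 2.5, -9.5], [-3.0, 3.0, -11.5], [-3.5, 3.5, -13.5], [-4.0, 4.0, -15.5], [-4.0, 4.5, -17.5], [-4.5, 5.0, -19.5], [-5.0, 5.5, -21.5], [-5.0, 6.0, -23.5]]
[[-1.0, -6.0, 0.0], [-2.0, -12.0, 0.5], [-3.5, -18.0, 0.5], [-5.0, -24.0, 1.0], [-7.0, -29.5, 1.0], [-9.0, -35.5, 1.5], [-11.0, -41.0, 2.0], [-13.5, -47.0, 2.0], [-16.0, -52.5, 2.5], [-18.5, -57.5, 3.0], [-21.5, -63.0, 3.5], [-24.5, -68.5, 4.0]]
[[-0.5, 0.5, -2.0], [-0.5, 1.0, -4.0], [-1.0, 1.5, -6.0], [-1.0, 2.0, -8.0], [-1.5, 2.5, -10.0], [-1.5, 3.0, -12.0], [-2.0, 3.5, -14.0], [-2.0, 4.0, -16.0], [-2.5, 4.5, -18.0], [-2.5, 5.0, -20.0], [-2.5, 5.5, -22.0], [-3.0, 6.0, -24.0]]
[[-1.0, -5.0, 0.0], [-2.0, -10.5, 0.0], [-3.0, -15.5, 0.0], [-4.0, -20.5, 0.5], [-5.5, -25.5, 0.5], [-7.0, -30.5, 0.5], [-9.0, -35.5, 0.5], [-10.5, -40.5, 0.5], [-12.0, -43.5, 1.0], [-12.5, -45.0, 1.0]]
[[-0.0, 0.5, -1.5], [-0.0, 1.0, -3.5], [-0.5, 1.5, -5.0], [-0.5, 1.5, -7.0], [-0.5, 2.0, -8.5], [-0.5, 2.5, -10.5], [-0.5, 3.0, -12.0], [-0.5, 3.5, -13.5], [-0.5, 3.5, -15.0], [-0.5, 4.0, -15.5]]
```

{"op": "move_arm", "data": {
  "xyz": [
    [0,-1.5,0],
    [-0.5,-4.5,0],
    [-1,-7.5,0.5],
    [-2,-12,0.5],
    [-3,-17,1],
    [-4.5,-22,1.5],
    [-5.5,-27,2],
    [-7.5,-32,2.5],
    [-9,-37,3],
    [-10.5,-42,4],
    [-12.5,-47,4.5],
    [-14.5,-51.5,5.5]
  ],
  "rotation": [
    [0,0,-0.5],
    [-0.5,0.5,-1.5],
    [-1,0.5,-2.5],
    [-1.5,1,-4],
    [-2,1.5,-5.5],
    [-2.5,2,-7],
    [-3,2.5,-8.5],
    [-3.5,2.5,-10.5],
    [-4,3,-12],
    [-4.5,3.5,-13.5],
    [-5,4,-15.5],
    [-5.5,4.5,-17]
  ]
}}

```text
time_s: 6.15
tool_pos: [543.0, 13.7, 190.5]
ee_rot: [-0.071, -0.139, 0.725, -0.671]
contact_force: [-2.4, 3.0, -2.1]
grip_width: 0.005
grasp_force: 2.1
```

```bash
cat >> h.py <<'E'
def chk(th):
    p,q,s=tool(); pi,qi=pose(th); f=s["contact_force"]
    print(s["time_s"],"err scope",S.inv().apply(p-pi).round(1),np.rad2deg((qi.inv()*q).as_rotvec()).round(1),"F scope",S.inv().apply(f).round(1),s["joint_positions"].round(2))
E
python3 -c "
from h import *
chk(.31)"
```

```text
6.15 err scope [-1.5 -1.   0.6] [-0.4 -0.1  0.3] F scope [-2.9  2.5 -2.1] [ 0.59  0.61  1.88 -1.1   1.8  -0.87]
```

{"op": "move_arm", "data": {
  "xyz": [
    [-1,-6,0.5],
    [-2,-12,0.5],
    [-3.5,-18,1],
    [-5,-24,1.5],
    [-6.5,-29.5,2],
    [-8.5,-35.5,2.5],
    [-10.5,-41,3],
    [-13,-47,3.5],
    [-15.5,-52.5,4.5],
    [-18,-57.5,5],
    [-21,-63,6],
    [-24,-68.5,6.5]
  ],
  "rotation": [
    [-0.5,0.5,-2],
    [-1,1,-4],
    [-1.5,1.5,-6],
    [-2,2,-8],
    [-2.5,2.5,-9.5],
    [-3,3,-11.5],
    [-3.5,3.5,-13.5],
    [-4,4,-15.5],
    [-4,4.5,-17.5],
    [-4.5,5,-19.5],
    [-5,5.5,-21.5],
    [-5,6,-23.5]
  ]
}}

```text
time_s: 7.35
tool_pos: [586.3, 5.9, 249.2]
ee_rot: [-0.249, -0.244, 0.705, -0.617]
contact_force: [-2.4, 1.0, -1.7]
grip_width: 0.009
grasp_force: 1.4
```

```bash
python3 -c "
from h import *
chk(.73)"
```

```text
7.35 err scope [-2.1 -1.3  1.8] [-0.1 -0.1  0.3] F scope [-2.5  0.5 -1.7] [ 0.51  0.6   1.71 -1.09  1.89 -1.44]
```

Forces stay near 3 N. Continuing.

{"op": "move_arm", "data": {
  "xyz": [
    [-1,-6,0],
    [-2,-12,0.5],
    [-3.5,-18,0.5],
    [-5,-24,1],
    [-7,-29.5,1],
    [-9,-35.5,1.5],
    [-11,-41,2],
    [-13.5,-47,2],
    [-16,-52.5,2.5],
    [-18.5,-57.5,3],
    [-21.5,-63,3.5],
    [-24.5,-68.5,4]
  ],
  "rotation": [
    [-0.5,0.5,-2],
    [-0.5,1,-4],
    [-1,1.5,-6],
    [-1,2,-8],
    [-1.5,2.5,-10],
    [-1.5,3,-12],
    [-2,3.5,-14],
    [-2,4,-16],
    [-2.5,4.5,-18],
    [-2.5,5,-20],
    [-2.5,5.5,-22],
    [-3,6,-24]
  ]
}}

```text
time_s: 8.55
tool_pos: [649.2, -4.9, 284.2]
ee_rot: [-0.415, -0.347, 0.64, -0.546]
contact_force: [-2.8, 2.5, 0.3]
grip_width: 0.009
grasp_force: 1.3
```

```bash
python3 -c "
from h import *
chk(1.15)"
```

```text
8.55 err scope [-2.5 -1.   2.6] [-0.3 -0.   0.2] F scope [-3.2  2.   0.3] [ 0.43  0.71  1.49 -1.15  2.   -1.98]
```

{"op": "move_arm", "data": {
  "xyz": [
    [-1,-5,0],
    [-2,-10.5,0],
    [-3,-15.5,0],
    [-4,-20.5,0.5],
    [-5.5,-25.5,0.5],
    [-7,-30.5,0.5],
    [-9,-35.5,0.5],
    [-10.5,-40.5,0.5],
    [-12,-43.5,1],
    [-12.5,-45,1],
    [-13.5,-48,1],
    [-13.5,-48,1]
  ],
  "rotation": [
    [0,0.5,-1.5],
    [0,1,-3.5],
    [-0.5,1.5,-5],
    [-0.5,1.5,-7],
    [-0.5,2,-8.5],
    [-0.5,2.5,-10.5],
    [-0.5,3,-12],
    [-0.5,3.5,-13.5],
    [-0.5,3.5,-15],
    [-0.5,4,-15.5],
    [-0.5,4,-16],
    [-0.5,4,-16]
  ]
}}

```text
time_s: 9.75
tool_pos: [699.0, -14.1, 290.8]
ee_rot: [-0.509, -0.412, 0.574, -0.492]
contact_force: [0.1, 0.2, -1.1]
grip_width: 0.006
grasp_force: 0.2
```

Run:
```python
from h import *
chk(1.44)
im,d=ctrl.camera("scene"); m=ctrl.camera_model("scene"); cv2.imwrite("pics/s2.png",np.clip(im[60:360,120:520,::-1]*1.5,0,255).astype(np.uint8).repeat(2,0).repeat(2,1)[:600,:800])
C=cloud(m,d); Cs=S.inv().apply(C.reshape(-1,3)-SEAT*[1,1,0])
k=(Cs[:,1]>-80)&(Cs[:,1]<0)&(Cs[:,2]>150)&(Cs[:,2]<330)&(Cs[:,0]>40)&(Cs[:,0]<200); P=Cs[k]
for z in range(150,320,20):
    q=P[(P[:,2]>z)&(P[:,2]<z+20)]; print(z,len(q),np.percentile(q[:,0],[5,50,95]).round(0) if len(q) else "")
```

```text
9.75 err scope [-1.7 -1.4  2.4] [-0.3 -0.4  0.9] F scope [ 0.1  0.2 -1.1] [ 0.39  0.8   1.36 -1.23  2.04 -2.32]
150 104 [111. 115. 117.]
170 102 [106. 108. 112.]
190 102 [100. 103. 106.]
210 119 [ 94.  97. 101.]
230 115 [88. 91. 94.]
250 206 [42. 82. 89.]
270 125 [71. 80. 84.]
290 87 [70. 74. 77.]
310 0
```

View pics/s2.png

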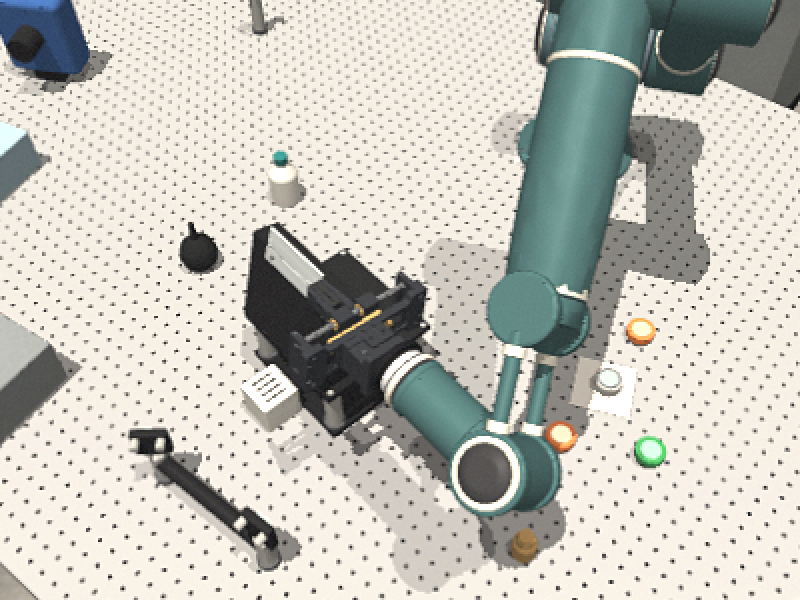

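The scene view shows the hood standing nearly upright, with the gripper touching its lip from the left at crop (330,300). The depth slope suggests less opening than commanded, so I check with plane fits.

Run:
```python
from h import *
chk(1.44)
for n in ("scene","top","wrist"):
    m=ctrl.camera_model(n); im,d=ctrl.camera(n); C=cloud(m,d); Cs=S.inv().apply(C.reshape(-1,3)-SEAT*[1,1,0])
    k=(Cs[:,1]>-85)&(Cs[:,1]<70)&(Cs[:,2]>130)&(Cs[:,2]<330)&(Cs[:,0]>-20)&(Cs[:,0]<180); P=Cs[k]; print(n,len(P))
    for z in range(130,330,20):
      q=P[(P[:,2]>z)&(P[:,2]<z+20)&(P[:,1]<15)]
      if len(q): print(z,len(q),np.percentile(q[:,0],[5,50,95]).round(0),np.percentile(q[:,1],[5,95]).round())
    np.save(f"P_{n}.npy",P)
    # stage / table check
    k=(abs(Cs[:,1])<300)&(Cs[:,2]<20)&(abs(Cs[:,0])<400)&(Cs[:,2]>-20); print("table z",np.median(Cs[k,2]))
```

```text
9.8 err scope [-1.8 -1.4  2.4] [-0.3 -0.4  1. ] F scope [ 0.3 -0.2  0.3] [ 0.39  0.8   1.36 -1.23  2.04 -2.32]
scene 1840
130 106 [117. 120. 122.] [-81.   9.]
150 128 [112. 114. 118.] [-80.   8.]
170 131 [105. 109. 112.] [-79.   8.]
190 137 [ 99. 103. 106.] [-80.   9.]
210 147 [ 93.  97. 101.] [-80.   9.]
230 140 [88. 91. 95.] [-81.  11.]
250 260 [42. 83. 89.] [-80.  10.]
270 167 [65. 80. 85.] [-81.  10.]
290 108 [70. 74. 77.] [-51.  12.]
table z 1.5361633279092075
top 1363
250 525 [40. 51. 68.] [-80.   9.]
270 249 [60. 70. 79.] [-81.  10.]
290 58 [66. 68. 70.] [-51.  12.]
table z -0.5700030086314882
wrist 4039
130 55 [116. 119. 121.] [-53.  -7.]
150 68 [111. 113. 116.] [-27.  11.]
170 47 [106. 108. 110.] [-9. 14.]
190 10 [102. 104. 104.] [ 6. 14.]
230 12 [88. 89. 91.] [-84. -65.]
250 1128 [40. 51. 83.] [-77.  12.]
270 515 [61. 66. 81.] [-75.  12.]
290 244 [68. 72. 75.] [-48.  13.]
table z 0.9648317867539902
```

Run:
```python
from h import *
im,d=ctrl.camera("wrist"); cv2.imwrite("pics/w3.png",np.clip(im[:,:,::-1]*1.3,0,255).astype(np.uint8))
m=ctrl.camera_model("wrist"); C=cloud(m,d); Cs=S.inv().apply(C.reshape(-1,3)-SEAT*[1,1,0]).reshape(C.shape); np.save("Cs3.npy",Cs)
p,q,s=tool(); print(s["time_s"],S.inv().apply(p-SEAT*[1,1,0]).round(1)); print((S.inv()*q).as_matrix().round(2))
```

```text
10.0 [ 84.8  30.8 290.7]
[[-0.15 -0.99 -0.  ]
 [ 0.    0.   -1.  ]
 [ 0.99 -0.15  0.  ]]
```

View pics/w3.png

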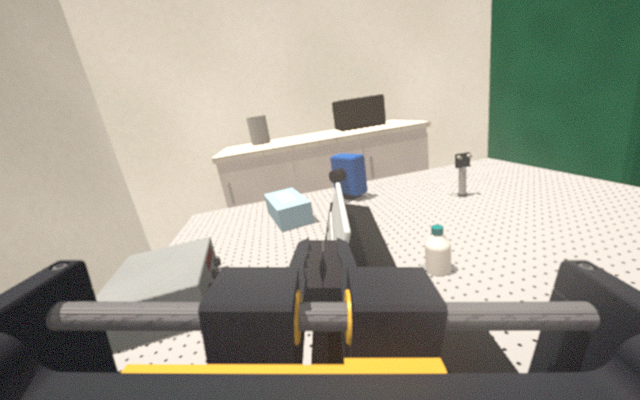

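The view runs along the fingers, with image right towards the robot. The lip is the white strip from (335,185) to (350,240), just beyond the fingertips at (300–350,245). I check the tip and lip in tool coordinates.

Run:
```python
from h import *
Cs=np.load("Cs3.npy"); p,q,s=tool(); C=S.apply(Cs.reshape(-1,3))+SEAT*[1,1,0]; T=q.inv().apply(C-p).reshape(400,640,3).round(0).astype(int)
for v in (190,200,210,220,230,236,242,248,256,264,275,290): print(v,[(u,*map(int,T[v,u]), int(Cs[v,u,1])) for u in range(292,372,6)])
```

```text
190 [(292, -233, -122, 916, -886), (298, -442, -162, 1639, -1609), (304, -439, -122, 1630, -1601), (310, -441, -83, 1636, -1606), (316, -443, -43, 1645, -1615), (322, -296, -3, 1133, -1103), (328, -290, 26, 1113, -1082), (334, -287, 54, 1103, -1072), (340, 15, 14, 60, -28), (346, -237, 95, 930, -899), (352, -230, 116, 905, -874), (358, -228, 139, 899, -868), (364, -233, 165, 916, -885), (370, -263, 207, 1020, -989)]
200 [(292, -229, -108, 777, -747), (298, -227, -86, 769, -739), (304, -223, -64, 758, -728), (310, 81, -1, -171, 201), (316, -300, -28, 993, -962), (322, -296, -2, 980, -949), (328, -291, 23, 967, -937), (334, 2, 9, 71, -40), (340, 15, 12, 31, 0), (346, -280, 96, 932, -901), (352, -276, 119, 919, -888), (358, -273, 142, 910, -879), (364, -270, 165, 902, -871), (370, -267, 187, 891, -860)]
210 [(292, -244, -102, 714, -684), (298, -246, -82, 720, -690), (304, -249, -63, 728, -698), (310, -252, -43, 737, -707), (316, -298, -26, 863, -833), (322, -294, -2, 852, -821), (328, -291, 21, 843, -812), (334, -2, 9, 56, -25), (340, 14, 11, 13, 17), (346, -17, 23, 96, -65), (352, -17,
[... 2544 characters left out ...]
, 30, -6, 36)]
275 [(292, 34, -10, -98, 129), (298, 32, -9, -95, 125), (304, 10, -9, -61, 91), (310, 10, -7, -60, 91), (316, 10, -4, -61, 91), (322, -2, -1, -43, 73), (328, 9, 1, -60, 90), (334, 10, 4, -60, 90), (340, 9, 7, -60, 90), (346, 11, 9, -62, 92), (352, 34, 8, -98, 129), (358, 35, 9, -99, 129), (364, 35, 11, -99, 129), (370, 35, 13, -99, 130)]
290 [(292, 35, -9, -106, 136), (298, 30, -8, -100, 130), (304, 10, -9, -71, 101), (310, 8, -6, -69, 99), (316, 8, -4, -69, 100), (322, 7, -1, -68, 98), (328, 8, 1, -70, 100), (334, 8, 4, -69, 99), (340, 8, 6, -70, 100), (346, 30, 6, -99, 130), (352, 34, 7, -105, 135), (358, 35, 8, -107, 137), (364, 34, 10, -106, 136), (370, 34, 12, -105, 136)]
```

The wrist depth shows the fingers behind the lip's outer face, so they slipped off the lip's end, and the hood rests at about 1.29 rad. I check where the fingers physically end before the next push.

Run:
```python
from h import *
p,q,s=tool(); print(s["time_s"],s["contact_force"].round(1))
for n in ("scene","top","wrist"):
    m=ctrl.camera_model(n); im,d=ctrl.camera(n); T=q.inv().apply(cloud(m,d).reshape(-1,3)-p)
    k=(abs(T[:,0])<14)&(abs(T[:,1])<25)&(T[:,2]>-70)&(T[:,2]<20); P=T[k]
    print(n,len(P))
    for z in range(-60,20,6):
        a=P[(P[:,2]>=z)&(P[:,2]<z+6)]
        if len(a): print(z,len(a),a[:,:2].min(0).round(),a[:,:2].max(0).round(),np.median(a[:,:2],0).round())
m=ctrl.camera_model("wrist"); 
for pt in ([9,0,0],[0,0,0],[9,0,-27]):
    c=rot(m).T@(p+q.apply(pt)-m["origin"]); print(pt,m["cx"]+m["fx"]*c[0]/c[2],m["cy"]+m["fy"]*c[1]/c[2])
```

```text
10.0 [-0.6  1.  -0.1]
scene 309
-60 29 [-12. -19.] [13. 11.] [ 9. -8.]
-54 29 [ -6. -19.] [14.  9.] [ 10. -10.]
-48 31 [ -6. -18.] [13. 13.] [10. -5.]
-42 24 [ -7. -18.] [13. 12.] [ 9. -6.]
-36 30 [ -9. -17.] [14. 11.] [ 9. -7.]
-30 19 [ -3. -16.] [13.  7.] [10. -5.]
-24 4 [7. 4.] [12. 11.] [9. 9.]
-18 9 [-1.  6.] [12.  9.] [5. 9.]
-12 9 [-8.  6.] [12. 10.] [1. 8.]
-6 11 [-10.   5.] [10. 10.] [2. 8.]
0 19 [-14.   3.] [13. 13.] [1. 7.]
6 16 [-14.   4.] [12. 10.] [2. 7.]
12 14 [-10.   4.] [14. 10.] [-4.  7.]
18 2 [-2.  7.] [1. 8.] [-0.  8.]
top 345
-60 42 [-13. -15.] [12. 18.] [9. 3.]
-54 43 [ -8. -15.] [14. 16.] [9. 2.]
-48 38 [-11. -15.] [13. 23.] [8. 2.]
-42 39 [-14. -14.] [13. 22.] [9. 2.]
-36 39 [ -7. -14.] [13. 15.] [8. 1.]
-30 31 [-14. -11.] [13. 25.] [8. 5.]
-24 5 [11. 13.] [13. 16.] [12. 15.]
-18 5 [-14.  12.] [12. 16.] [11. 14.]
-12 3 [-14.  14.] [14. 19.] [11. 16.]
-6 6 [-14.  12.] [14. 15.] [11. 13.]
0 5 [-13.  13.] [13. 22.] [-1. 14.]
6 4 [-13.  13.] [14. 16.] [13. 14.]
12 6 [-14.   8.] [14. 16.] [12. 14.]
18 4 [-14.   7.] [14. 19.] [-1. 14.]
wrist 3178
-60 336 [  9. -17.] [12. 15.] [10. -3.]
-54 409 [  2. -17.] [12. 15.] [10.  0.]
-48 458 [ -5. -16.] [12. 14.] [10. -1.]
-42 315 [  9. -16.] [12. 14.] [10. -1.]
-36 273 [  9. -15.] [12. 13.] [10. -1.]
-30 214 [  8. -13.] [14. 14.] [10.  1.]
-24 31 [ 8. -0.] [14. 15.] [11. 11.]
-18 19 [ 5. 10.] [13. 11.] [10. 10.]
-12 16 [3. 9.] [14. 11.] [ 7. 10.]
-6 24 [1. 9.] [14. 11.] [ 8. 10.]
0 23 [-2.  9.] [12. 11.] [ 6. 10.]
6 29 [-6.  8.] [13. 11.] [ 5. 10.]
12 32 [-8.  8.] [13. 11.] [2. 9.]
18 9 [-11.   7.] [13. 11.] [3. 9.]
[9, 0, 0] 324.07404546481774 223.65396043279108
[0, 0, 0] 324.04212063775833 236.23988182496169
[9, 0, -27] 324.35918579338147 242.46559462998567
```

Three cameras agree that the fingers physically end about 26 mm short of the reported TCP, and I'll allow for that from here on. The hood is nearly upright, so I'll retract, point the tool down in front of the lip and push it gently past 1.37.

```bash
cat >> h.py <<'E'
from scipy.spatial.transform import Slerp
QD=S*R.from_matrix(np.array([[-1,0,0],[0,1,0],[0,0,-1]]).T)   # tool down, x=-xs, y=ys
def sc(v): return S.apply(v)+SEAT*[1,1,0]
def plan(wps,j0=None,step=.5):
    "wps: list of (p,Q,nrows); prints rows relative to measured pose, checks ik"
    p0,q0,s=tool(); j=s["joint_positions"]; P,Q=p0,q0; X=[];W=[];mx=0
    for p,q,n in wps:
        sl=Slerp([0,1],R.concatenate([Q,q]))
        for i in range(1,n+1):
            pp=P+(p-P)*i/n; qq=sl(i/n); jn,c=ik(pp,qq,j,P1); mx=max(mx,abs(jn-j).max()); j=jn
            if c>1e-3: print("IK!",pp,c,jn.round(2))
            X.append((np.round(q0.inv().apply(pp-p0)/step)*step).tolist()); W.append((np.round(np.rad2deg((q0.inv()*qq).as_rotvec())/step)*step).tolist())
        P,Q=p,q; print("wp",p.round(1),j.round(2))
    print("max dq/row",mx.round(3)); 
    for a in range(0,len(X),12): print(X[a:a+12]);print(W[a:a+12])
E
python3 - <<'E'
from h import *
T=q=None
p,q,s=tool(); Cs=np.load("Cs3.npy"); T=q.inv().apply(sc(Cs.reshape(-1,3))-p).reshape(400,640,3)
print([T[v,322].round(1).tolist() for v in range(236,244)],[T[v,308].round(1).tolist() for v in range(236,244)])
plan([(sc([85,110,300]),q,3),(sc([30,125,330]),QD,15),(sc([30,0,300]),QD,5),(sc([36,0,259]),QD,3)])
E
```

```text
[[-294.2, -2.1, 621.2], [-294.7, -2.1, 615.3], [-294.4, -2.1, 607.5], [-295.2, -2.1, 602.4], [9.7, -1.4, -25.0], [9.3, -1.4, -25.3], [9.6, -1.4, -27.2], [9.4, -1.4, -28.0]] [[-301.7, -45.9, 637.1], [-300.9, -45.4, 628.2], [11.3, -9.2, -25.6], [11.6, -9.1, -27.5], [11.1, -9.1, -27.8], [11.1, -9.1, -29.0], [11.2, -9.0, -30.3], [11.1, -9.0, -31.4]]
wp [712.9  64.  300. ] [ 0.47  0.88  1.21 -1.21  2.13 -2.38]
wp [661.3  88.4 330. ] [ 0.1   0.2   1.47 -0.    1.47 -1.3 ]
wp [639.6 -34.7 300. ] [-0.09  0.16  1.57 -0.    1.41 -1.49]
wp [645.5 -35.8 259. ] [-0.09  0.19  1.61 -0.    1.34 -1.49]
max dq/row 0.102
[[3.0, -0.5, -26.5], [6.5, -1.0, -53.0], [9.5, -1.5, -79.0], [12.0, 2.0, -80.0], [14.5, 5.5, -81.0], [17.0, 8.5, -82.0], [19.5, 12.0, -83.0], [22.0, 15.5, -84.0], [24.5, 18.5, -85.0], [27.0, 22.0, -86.0], [29.5, 25.5, -87.0], [32.0, 29.0, -88.0]]
[[0.0, 0.0, 0.0], [0.0, 0.0, 0.0], [0.0, 0.0, 0.0], [-5.0, -4.0, 4.0], [-9.5, -8.5, 8.5], [-14.5, -12.5, 12.5], [-19.5, -17.0, 16.5], [-24.5, -21.0, 21.0], [-29.0, -25.5, 25.0], [-34.0, -29.5, 29.5], [-39.0, -33.5, 33.5], [-44.0, -38.0, 37.5]]
[[34.5, 32.0, -89.0], [37.0, 35.5, -90.0], [39.5, 39.0, -91.0], [42.0, 42.0, -92.0], [44.5, 45.5, -93.0], [47.0, 49.0, -94.0], [41.0, 49.5, -69.0], [35.0, 50.5, -44.0], [29.0, 51.0, -19.0], [23.0, 52.0, 6.0], [17.0, 52.5, 31.0], [3.5, 52.5, 31.0]]
[[-48.5, -42.0, 42.0], [-53.5, -46.5, 46.0], [-58.5, -50.5, 50.0], [-63.5, -55.0, 54.5], [-68.0, -59.0, 58.5], [-73.0, -63.5, 63.0], [-73.0, -63.5, 63.0], [-73.0, -63.5, 63.0], [-73.0, -63.5, 63.0], [-73.0, -63.5, 63.0], [-73.0, -63.5, 63.0], [-73.0, -63.5, 63.0]]
[[-10.5, 52.5, 31.0], [-24.0, 52.5, 31.0]]
[[-73.0, -63.5, 63.0], [-73.0, -63.5, 63.0]]
```

{"op": "move_arm", "data": {
  "xyz": [
    [3,-0.5,-26.5],
    [6.5,-1,-53],
    [9.5,-1.5,-79],
    [12,2,-80],
    [14.5,5.5,-81],
    [17,8.5,-82],
    [19.5,12,-83],
    [22,15.5,-84],
    [24.5,18.5,-85],
    [27,22,-86],
    [29.5,25.5,-87],
    [32,29,-88]
  ],
  "rotation": [
    [0,0,0],
    [0,0,0],
    [0,0,0],
    [-5,-4,4],
    [-9.5,-8.5,8.5],
    [-14.5,-12.5,12.5],
    [-19.5,-17,16.5],
    [-24.5,-21,21],
    [-29,-25.5,25],
    [-34,-29.5,29.5],
    [-39,-33.5,33.5],
    [-44,-38,37.5]
  ]
}}

```text
time_s: 11.35
tool_pos: [682.0, 79.0, 317.6]
ee_rot: [-0.235, -0.131, 0.936, -0.225]
contact_force: [0.1, 0.1, 0.1]
grip_width: 0.004
grasp_force: 0.0
```

Run:
```python
from h import *
p,q,s=tool(); print(s["time_s"],p.round(1),s["contact_force"].round(1))
plan([(sc([30,125,330]),QD,7),(sc([20,0,300]),QD,5)])
im,d=ctrl.camera("scene"); m=ctrl.camera_model("scene")
Cs=S.inv().apply(cloud(m,d).reshape(-1,3)-SEAT*[1,1,0]); k=(abs(Cs[:,1])<50)&(Cs[:,2]>135)&(Cs[:,2]<300)&(Cs[:,0]>60)&(Cs[:,0]<180)
z=Cs[k]; a=np.polyfit(z[:,2],z[:,0],1); print("hood angle",np.pi/2+np.arctan(a[0]))
```

```text
11.35 [682.   79.  317.6] [0.1 0.1 0.1]
wp [661.3  88.4 330. ] [ 0.1   0.2   1.47 -0.    1.47 -1.3 ]
wp [629.8 -33.  300. ] [-0.09  0.14  1.59 -0.    1.41 -1.49]
max dq/row 0.087
[[3.0, 1.5, -1.0], [6.5, 3.0, -2.0], [9.5, 4.5, -2.5], [13.0, 6.0, -3.5], [16.0, 8.0, -4.5], [19.5, 9.5, -5.5], [22.5, 11.0, -6.5], [28.5, -5.5, 12.5], [34.0, -22.5, 31.5], [40.0, -39.0, 50.0], [45.5, -55.5, 69.0], [51.5, -72.0, 88.0]]
[[-4.0, -3.5, 3.5], [-8.0, -7.0, 7.0], [-12.5, -11.0, 10.5], [-16.5, -14.5, 14.0], [-20.5, -18.0, 18.0], [-24.5, -21.5, 21.5], [-29.0, -25.5, 25.0], [-29.0, -25.5, 25.0], [-29.0, -25.5, 25.0], [-29.0, -25.5, 25.0], [-29.0, -25.5, 25.0], [-29.0, -25.5, 25.0]]
hood angle 1.2935187102587038
```

{"op": "move_arm", "data": {
  "xyz": [
    [3,1.5,-1],
    [6.5,3,-2],
    [9.5,4.5,-2.5],
    [13,6,-3.5],
    [16,8,-4.5],
    [19.5,9.5,-5.5],
    [22.5,11,-6.5],
    [28.5,-5.5,12.5],
    [34,-22.5,31.5],
    [40,-39,50],
    [45.5,-55.5,69],
    [51.5,-72,88]
  ],
  "rotation": [
    [-4,-3.5,3.5],
    [-8,-7,7],
    [-12.5,-11,10.5],
    [-16.5,-14.5,14],
    [-20.5,-18,18],
    [-24.5,-21.5,21.5],
    [-29,-25.5,25],
    [-29,-25.5,25],
    [-29,-25.5,25],
    [-29,-25.5,25],
    [-29,-25.5,25],
    [-29,-25.5,25]
  ]
}}

```text
time_s: 12.6
tool_pos: [628.7, -34.5, 299.6]
ee_rot: [-0.001, 0.085, 0.996, -0.0]
contact_force: [-0.3, 0.2, 0.2]
grip_width: 0.004
grasp_force: 0.0
```

Run:
```python
from h import *
p,q,s=tool(); print(s["time_s"],p.round(1),S.inv().apply(p-SEAT*[1,1,0]).round(1),s["contact_force"].round(1)); print((S.inv()*q).as_matrix().round(3))
plan([(sc([36,0,259]),QD,4)])
im,d=ctrl.camera("wrist"); m=ctrl.camera_model("wrist"); Cs=S.inv().apply(cloud(m,d).reshape(-1,3)-SEAT*[1,1,0])
for z in range(250,330,10):
    k=(abs(Cs[:,1])<50)&(Cs[:,2]>z)&(Cs[:,2]<z+10)&(Cs[:,0]>0)&(Cs[:,0]<150); print(z,k.sum(),np.percentile(Cs[k,0],[2,50,98]).round() if k.any() else "")
```

```text
12.6 [628.7 -34.5 299.6] [ 19.3  -1.6 299.6] [-0.3  0.2  0.2]
[[-1.    -0.004 -0.002]
 [-0.004  1.    -0.001]
 [ 0.002 -0.001 -1.   ]]
wp [645.5 -35.8 259. ] [-0.09  0.19  1.61 -0.    1.34 -1.49]
max dq/row 0.017
[[-4.0, 0.5, 10.0], [-8.5, 1.0, 20.5], [-12.5, 1.0, 30.5], [-17.0, 1.5, 40.5]]
[[-0.0, -0.0, 0.0], [-0.0, -0.0, 0.0], [-0.0, -0.0, 0.0], [-0.0, -0.0, 0.5]]
250 17 [39. 40. 40.]
260 2008 [39. 48. 60.]
270 0 
280 0 
290 0 
300 0 
310 0 
320 219 [ 9. 10. 11.]
```

{"op": "move_arm", "data": {
  "xyz": [
    [-4,1,10],
    [-8,1,20],
    [-12,1,30],
    [-17,1,40],
    [-25,1,40],
    [-32,1,40],
    [-36,1,40],
    [-40,1,40],
    [-44,1,40],
    [-48,1,40],
    [-52,1,40],
    [-56,1,40]
  ],
  "rotation": [
    [0,0,0],
    [0,0,0],
    [0,0,0],
    [0,0,0],
    [0,0,0],
    [0,0,0],
    [0,0,0],
    [0,0,0],
    [0,0,0],
    [0,0,0],
    [0,0,0],
    [0,0,0]
  ]
}}

```text
time_s: 13.85
tool_pos: [685.4, -42.2, 260.8]
ee_rot: [0.0, 0.086, 0.996, 0.0]
contact_force: [-1.4, 0.2, 1.4]
grip_width: 0.001
grasp_force: 0.6
```

```bash
cat >> h.py <<'E'
def hood(n="scene"):
    im,d=ctrl.camera(n); m=ctrl.camera_model(n)
    Cs=S.inv().apply(cloud(m,d).reshape(-1,3)-SEAT*[1,1,0]); k=(Cs[:,1]>-70)&(Cs[:,1]<-10)&(Cs[:,2]>135)&(Cs[:,2]<265)&(Cs[:,0]>60)&(Cs[:,0]<180)
    z=Cs[k]; a=np.polyfit(z[:,2],z[:,0],1); print("hood angle",np.pi/2+np.arctan(a[0]),len(z))
E
python3 - <<'E'
from h import *
p,q,s=tool(); print(s["time_s"],S.inv().apply(p-SEAT*[1,1,0]).round(1),S.inv().apply(s["contact_force"]).round(1)); hood()
E
```

```text
13.85 [ 76.3   0.6 260.8] [-1.4 -0.   1.4]
hood angle 1.4022431328190295 429
```

{"op": "move_arm", "data": {
  "xyz": [
    [-3,0,0],
    [-6,0,0],
    [-6,0,0],
    [0,0,0],
    [8,0,0],
    [15,0,0]
  ],
  "rotation": [
    [0,0,0],
    [0,0,0],
    [0,0,0],
    [0,0,0],
    [0,0,0],
    [0,0,0]
  ]
}}

```text
time_s: 14.5
tool_pos: [669.3, -39.3, 260.5]
ee_rot: [0.0, 0.086, 0.996, 0.001]
contact_force: [-0.5, -0.1, 0.1]
grip_width: 0.006
grasp_force: 0.0
```

Run:
```python
from h import *
p,q,s=tool(); print(s["time_s"],S.inv().apply(p-SEAT*[1,1,0]).round(1),S.inv().apply(s["contact_force"]).round(1)); hood()
# chamber from top camera & earlier wrist view
m=ctrl.camera_model("top"); im,d=ctrl.camera("top"); C=cloud(m,d)
sub=C[225:258,205:250].reshape(-1,3); k=(sub[:,2]>15)&(sub[:,2]<35); print("top",sub[k].mean(0).round(1),k.sum(), "ray",pt_plane(m,[(226,241)],25).round(1))
np.savez("top1.npz",im=im,d=d)
im,d=ctrl.camera("scene"); m=ctrl.camera_model("scene"); C=cloud(m,d).reshape(-1,3); k=(abs(C[:,0]-415)<40)&(abs(C[:,1]-312)<40)&(C[:,2]>18)&(C[:,2]<40); P=C[k]; print("scene",P.mean(0).round(1),len(P),P.min(0),P.max(0))
```

```text
14.5 [ 60.1   0.7 260.5] [-0.5 -0.2  0.1]
hood angle 1.4435634624524696 391
top [417.6 314.9  24.8] 207 ray [[415.9 312.8  25. ]]
scene [420.7 317.5  26.3] 161 [397.82428073 296.54548135  18.2148993 ] [441.7460822  338.3722886   33.19577847]
```

The hood is at 1.44 rad and falling open by itself. Next I go to a hover over the chamber at about (417,314), keeping the same tool yaw.

{"op": "move_arm", "data": {
  "xyz": [
    [26,25,8],
    [52,51,17],
    [78,76,25],
    [104,101,33],
    [130,127,42],
    [155,152,50],
    [181,177,58],
    [207,203,67],
    [233,228,75],
    [259,253,83],
    [285,279,92],
    [310,304,100]
  ],
  "rotation": [
    [0,0,0],
    [0,0,0],
    [0,0,0],
    [0,0,0],
    [0,0,0],
    [0,0,0],
    [0,0,0],
    [0,0,0],
    [0,0,0],
    [0,0,0],
    [0,0,0],
    [0,0,0]
  ],
  "claw": 75
}}

```text
time_s: 15.85
tool_pos: [416.3, 314.7, 160.8]
ee_rot: [0.001, 0.086, 0.996, 0.001]
contact_force: [0.5, -0.2, 0.3]
grip_width: 0.748
grasp_force: 0.0
```

Run:
```python
from h import *
ctrl.camera("top")
p,q,s=tool(); print(s["time_s"],p.round(1),s["grip_width"],s["contact_force"].round(1)); hood()
m=ctrl.camera_model("wrist"); im,d=ctrl.camera("wrist"); C=cloud(m,d)
cv2.imwrite("pics/w4.png",im[:,:,::-1])
T=q.inv().apply(C.reshape(-1,3)-p); k=(C.reshape(-1,3)[:,2]>19)&(C.reshape(-1,3)[:,2]<32)&(abs(C.reshape(-1,3)[:,0]-417)<35)&(abs(C.reshape(-1,3)[:,1]-314)<35)
P=C.reshape(-1,3)[k]; print("chamber",len(P),P.mean(0).round(1),cv2.minEnclosingCircle(P[:,:2].astype(np.float32)),np.median(P[:,2]))
```

```text
15.9 [412.7 317.6 159.2] 0.7493726416835534 [-2.4  1.7 -0.6]
hood angle 1.495198485886217 345
chamber 1183 [418.2 317.1  26. ] ((419.26324462890625, 317.0052185058594), 22.00738525390625) 26.074331624940953
```

View pics/w4.png

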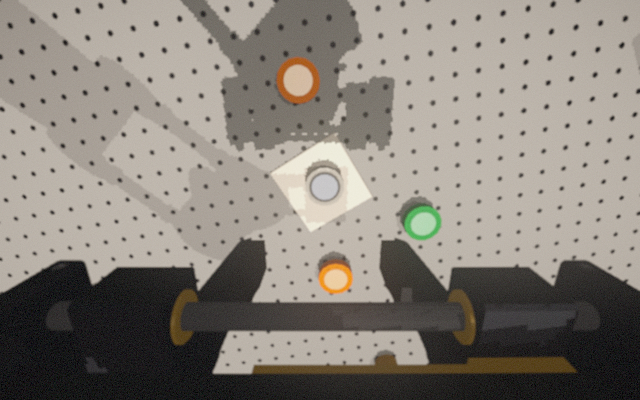

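The wrist view shows the steel chamber on the white plate at (323,187), inside the open jaws, with the green and orange decoys clear of them. Its fitted radius is 22.0 mm, as specified. I descend partway and re-measure.

Run:
```python
from h import *
p,q,s=tool(); print(s["time_s"],p.round(1),s["qvel"].round(3)); print(rel(np.array([419,317,60.]),QD))
```

```text
16.0 [415.8 314.5 160.3] [-0.045 -0.004 -0.017 -0.019  0.002 -0.015]
(array([ -2.8,   3. , 100.3]), array([ 0. , -0. ,  0.3]))
```

{"op": "move_arm", "data": {
  "xyz": [
    [-1,1,20],
    [-2,2,40],
    [-3,3,60],
    [-3,3,80],
    [-3,3,95],
    [-3,3,100],
    [-3,3,100],
    [-3,3,100]
  ],
  "rotation": [
    [0,0,0],
    [0,0,0],
    [0,0,0],
    [0,0,0],
    [0,0,0],
    [0,0,0],
    [0,0,0],
    [0,0,0]
  ]
}}

```text
time_s: 16.8
tool_pos: [421.5, 316.2, 61.6]
ee_rot: [0.001, 0.086, 0.996, 0.001]
contact_force: [-0.2, 0.1, -0.6]
grip_width: 0.748
grasp_force: 0.0
```

Run:
```python
from h import *
p,q,s=tool(); print(s["time_s"],p.round(1),s["qvel"].round(3))
m=ctrl.camera_model("wrist"); im,d=ctrl.camera("wrist"); C=cloud(m,d).reshape(-1,3); T=q.inv().apply(C-p)
k=(C[:,2]>19)&(C[:,2]<30)&(np.hypot(C[:,0]-418,C[:,1]-316)<32); P=C[k]
c,r=cv2.minEnclosingCircle(P[:,:2].astype(np.float32)); print("chamber",len(P),c,r,np.median(P[:,2]))
f=(abs(T[:,0])<14)&(abs(T[:,1])<60)&(T[:,2]>-60)&(T[:,2]<-15); print("finger z/ x y",np.percentile(T[f],[1,50,99],axis=0).round(1))
k=(C[:,2]<8)&(np.hypot(C[:,0]-418,C[:,1]-316)<45); print("plate z",np.median(C[k,2]))
print(rel(np.array([*c,15.]),QD))
hood()
```

```text
16.8 [421.5 316.2  61.6] [ 0.005 -0.009 -0.006  0.001 -0.001  0.003]
chamber 2389 (419.2080383300781, 316.9908752441406) 22.215017318725586 26.10870490660139
finger z/ x y [[ -9.6 -47.5 -59.7]
 [  7.8 -32.7 -46. ]
 [ 10.   47.5 -25.8]]
plate z 4.622015560245515
(array([ 2.6,  0. , 46.9]), array([0.1, 0.1, 0.1]))
hood angle 1.543565486171363 308
```

{"op": "move_arm", "data": {
  "xyz": [
    [2.5,0,15],
    [2.5,0,30],
    [2.5,0,42],
    [2.5,0,52],
    [2.5,0,60],
    [2.5,0,66],
    [2.5,0,70],
    [2.5,0,71],
    [2.5,0,71]
  ],
  "rotation": [
    [0,0,0],
    [0,0,0],
    [0,0,0],
    [0,0,0],
    [0,0,0],
    [0,0,0],
    [0,0,0],
    [0,0,0],
    [0,0,0]
  ]
}}

```text
time_s: 17.8
tool_pos: [418.3, 316.5, -10.2]
ee_rot: [0.0, 0.086, 0.996, 0.001]
contact_force: [0.2, -0.3, -0.1]
grip_width: 0.749
grasp_force: 0.0
```

{"op": "move_arm", "data": {
  "xyz": [
    [0,0,0],
    [0,0,0],
    [0,0,0],
    [0,0,0],
    [0,0,0],
    [0,0,0]
  ],
  "rotation": [
    [0,0,0],
    [0,0,0],
    [0,0,0],
    [0,0,0],
    [0,0,0],
    [0,0,0]
  ],
  "claw": 0,
  "newtons": 12
}}

```text
time_s: 18.4
tool_pos: [418.5, 316.7, -9.9]
ee_rot: [0.0, 0.086, 0.996, 0.001]
contact_force: [0.2, 0.7, 1.7]
grip_width: 0.495
grasp_force: 12.0
```

Run:
```python
from h import *
p,q,s=tool(); print(s["time_s"],p.round(1),s["grip_width"],s["grasp_force"],s["contact_force"].round(2))
m=ctrl.camera_model("wrist"); im,d=ctrl.camera("wrist"); np.savez("w5.npz",im=im,d=d)
cv2.imwrite("pics/w5.png",cv2.resize(np.clip(im[150:350,200:450,::-1]*1.3,0,255).astype(np.uint8),None,fx=3,fy=3))
```

```text
18.4 [418.5 316.7  -9.9] 0.4947347273143856 12.000881731510162 [0.19 0.68 1.7 ]
```

View pics/w5.png

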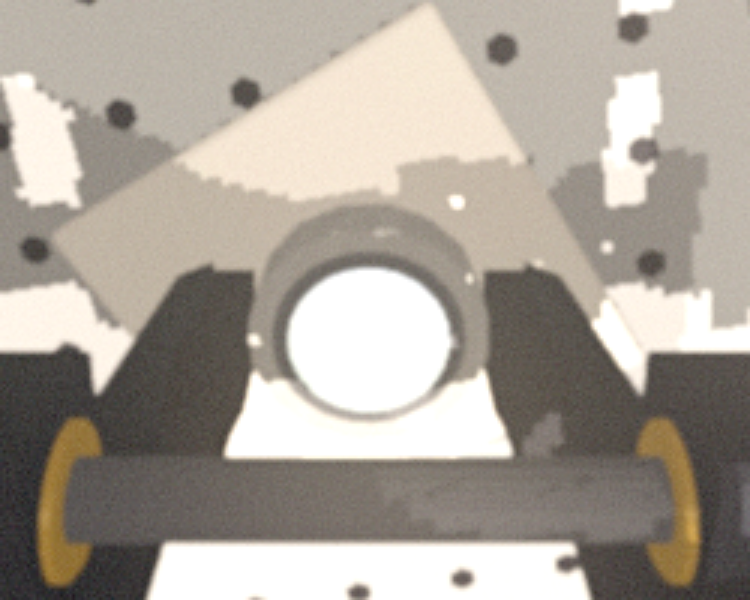

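The chamber is gripped squarely between the pads, at 43.5 mm opening and 12 N; the crop shows the collar ring at about (370,330). Next I lift straight up and carry it to a hover over the stage.

Run:
```python
from h import *
print(SEAT, tool()[2]["time_s"]); p,q,s=tool()
plan([(p+[0,0,110],QD,5),(sc([0,0,230]),QD,12)],step=1)
```

```text
[610.06558305 -29.53846594 110.        ] 18.45
wp [418.5 316.6 100.1] [ 0.6   0.08  2.04 -0.    1.02 -0.8 ]
wp [610.1 -29.5 230. ] [-0.09  0.13  1.73  0.    1.28 -1.49]
max dq/row 0.063
[[-0.0, 0.0, -22.0], [-0.0, 0.0, -44.0], [-0.0, 0.0, -66.0], [-0.0, 0.0, -88.0], [-0.0, 0.0, -110.0], [-21.0, -25.0, -121.0], [-41.0, -51.0, -132.0], [-62.0, -77.0, -143.0], [-83.0, -102.0, -153.0], [-104.0, -128.0, -164.0], [-124.0, -154.0, -175.0], [-145.0, -179.0, -186.0]]
[[0.0, 0.0, 0.0], [0.0, 0.0, 0.0], [0.0, 0.0, 0.0], [0.0, 0.0, 0.0], [0.0, 0.0, 0.0], [0.0, 0.0, 0.0], [0.0, 0.0, 0.0], [0.0, 0.0, 0.0], [0.0, 0.0, 0.0], [0.0, 0.0, 0.0], [0.0, 0.0, 0.0], [0.0, 0.0, 0.0]]
[[-166.0, -205.0, -197.0], [-186.0, -231.0, -208.0], [-207.0, -256.0, -218.0], [-228.0, -282.0, -229.0], [-248.0, -308.0, -240.0]]
[[0.0, 0.0, 0.0], [0.0, 0.0, 0.0], [0.0, 0.0, 0.0], [0.0, 0.0, 0.0], [0.0, 0.0, 0.0]]
```

{"op": "move_arm", "data": {
  "xyz": [
    [0,0,-10],
    [0,0,-30],
    [0,0,-55],
    [0,0,-82],
    [0,0,-110],
    [-21,-25,-121],
    [-41,-51,-132],
    [-62,-77,-143],
    [-83,-102,-153],
    [-104,-128,-164],
    [-124,-154,-175],
    [-145,-179,-186]
  ],
  "rotation": [
    [0,0,0],
    [0,0,0],
    [0,0,0],
    [0,0,0],
    [0,0,0],
    [0,0,0],
    [0,0,0],
    [0,0,0],
    [0,0,0],
    [0,0,0],
    [0,0,0],
    [0,0,0]
  ]
}}

```text
time_s: 19.65
tool_pos: [530.2, 113.7, 176.4]
ee_rot: [0.0, 0.086, 0.996, 0.001]
contact_force: [-0.0, -0.5, -0.1]
grip_width: 0.494
grasp_force: 12.0
```

{"op": "move_arm", "data": {
  "xyz": [
    [-21,-26,-11],
    [-41,-52,-22],
    [-62,-77,-33],
    [-83,-103,-44],
    [-95,-120,-50],
    [-102,-128,-54],
    [-103,-129,-54],
    [-103,-129,-54]
  ],
  "rotation": [
    [0,0,0],
    [0,0,0],
    [0,0,0],
    [0,0,0],
    [0,0,0],
    [0,0,0],
    [0,0,0],
    [0,0,0]
  ]
}}

```text
time_s: 20.45
tool_pos: [608.9, -29.3, 229.1]
ee_rot: [-0.0, 0.086, 0.996, 0.001]
contact_force: [-0.1, 0.3, -1.0]
grip_width: 0.495
grasp_force: 12.0
```

Run:
```python
from h import *
p,q,s=tool(); print(s["time_s"],p.round(1),s["grip_width"],s["grasp_force"],s["contact_force"].round(2),s["qvel"].round(3).tolist())
m=ctrl.camera_model("wrist"); im,d=ctrl.camera("wrist"); np.savez("w6.npz",im=im,d=d)
b=np.clip(im.astype(float)*2.2,0,255).astype(np.uint8)
cv2.imwrite("pics/w6.png",cv2.resize(b[130:330,190:456,::-1],None,fx=3,fy=3))
C=cloud(m,d).reshape(-1,3); T=q.inv().apply(C-p)
k=(T[:,2]>-40)&(T[:,2]<-28)&(np.hypot(T[:,0],T[:,1])<24); P=T[k]; print("top",len(P),cv2.minEnclosingCircle(P[:,:2].astype(np.float32)),np.median(P[:,2]),P[:,:2].mean(0))
Cs=S.inv().apply(C-SEAT*[1,1,0]); h=(np.hypot(Cs[:,0],Cs[:,1])<30)&(Cs[:,2]<106)&(Cs[:,2]>-20); P=Cs[h]; print("hole pts",len(P),P.mean(0).round(1)); 
st=(abs(Cs[:,0])<60)&(abs(Cs[:,1])<80)&(abs(Cs[:,2]-110)<6); print("stage z",np.median(Cs[st,2]))
hood()
```

```text
20.45 [608.9 -29.3 229.1] 0.4949890250047797 11.999714523553848 [-0.14  0.32 -0.96] [0.015, -0.002, 0.013, -0.0, 0.001, 0.0]
top 4986 ((0.012733998708426952, -0.020221607759594917), 23.973331451416016) -35.90397056458751 [1.53818632 0.01466454]
hole pts 699 [ 6.6  0.6 78.7]
stage z 110.67248653423661
hood angle 1.6109311920914864 228
```

View pics/w6.png

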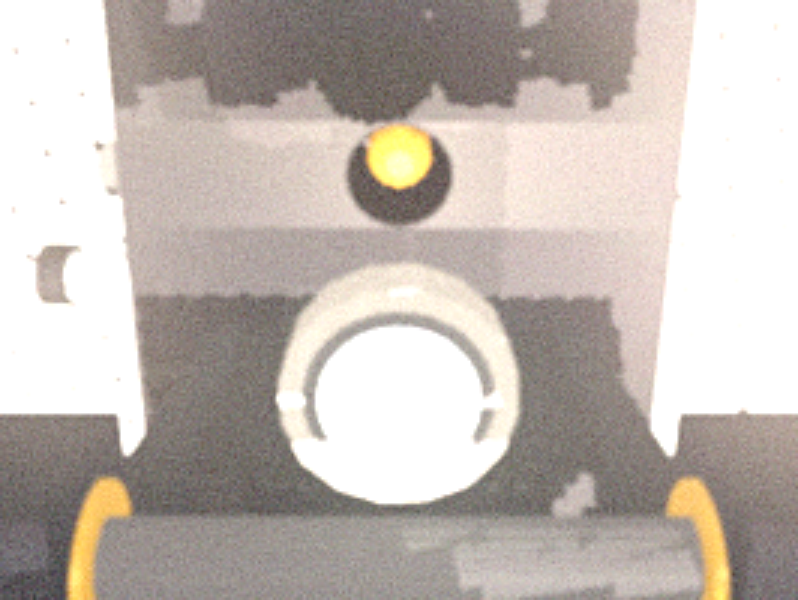

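The hole shows at crop (399,174), i.e. wrist pixel (323,188), 103 px across, with the objective lens visible below it. The held chamber is at crop (398,385). The hood is at 1.61 rad, fully open. Next I compute the offsets.

Run:
```python
from h import *
p,q,s=tool(); m=ctrl.camera_model("wrist"); z=np.load("w6.npz"); C=cloud(m,z["d"]).reshape(-1,3); T=q.inv().apply(C-p)
f=lambda a,b:(190+a/3-.33,130+b/3-.33)
E=pt_plane(m,[f(348,174),f(451,174),f(400,124),f(400,224),f(399.5,174)],110.5)
t=q.inv().apply(E-p); print("hole tool",t.round(1),"->",((t[0]+t[1])/2).round(1),((t[2]+t[3])/2).round(1)); print("scope",S.inv().apply(E-SEAT*[1,1,0]).round(1))
for y0,y1 in((-3,3),(-8,-3),(3,8),(-14,-8),(8,14)):
    k=(T[:,2]>-45)&(T[:,2]<-14)&(T[:,1]>y0)&(T[:,1]<y1)&(T[:,0]>0)&(T[:,0]<30); P=T[k]; ym=(y0+y1)/2
    mx=np.percentile(P[:,0],97); print(ym,mx.round(1),"centre x",(mx-np.sqrt(22**2-ym**2)).round(1),"top z",np.percentile(P[:,2],3).round(1))
# hole by dark depth pixels
im=z["im"].astype(float).mean(2); d=z["d"]; h=(T[:,2]>119+8)&(np.hypot(T[:,0],T[:,1])<30); u=np.flatnonzero(h); print("hole depth px",len(u),(u%640).min(),(u%640).max(),(u//640).min(),(u//640).max())
print(s["time_s"],p.round(2))
```

```text
hole tool [[ -1.6 -17.9 118.3]
 [ -1.6  18.4 118.4]
 [ 16.4   0.4 118.4]
 [-20.3   0.4 118.3]
 [ -1.6   0.3 118.3]] -> [ -1.6   0.3 118.3] [ -2.    0.4 118.3]
scope [[-1.000e-01 -1.720e+01  1.105e+02]
 [-1.000e-01  1.920e+01  1.105e+02]
 [-1.810e+01  1.100e+00  1.105e+02]
 [ 1.860e+01  1.200e+00  1.105e+02]
 [-1.000e-01  1.000e+00  1.105e+02]]
0.0 21.1 centre x -0.9 top z -37.2
-5.5 20.7 centre x -0.6 top z -37.3
5.5 20.8 centre x -0.5 top z -37.2
-11.0 18.9 centre x -0.2 top z -37.3
11.0 19.0 centre x -0.0 top z -37.1
hole depth px 648 307 339 172 201
20.55 [608.62 -28.69 228.84]
```

{"op": "move_arm", "data": {
  "xyz": [
    [-0.5,0,20],
    [-1,0.3,45],
    [-1.3,0.3,70],
    [-1.3,0.3,95],
    [-1.3,0.3,112],
    [-1.3,0.3,122],
    [-1.3,0.3,125],
    [-1.3,0.3,125],
    [-1.3,0.3,125]
  ],
  "rotation": [
    [0,0,0],
    [0,0,0],
    [0,0,0],
    [0,0,0],
    [0,0,0],
    [0,0,0],
    [0,0,0],
    [0,0,0],
    [0,0,0]
  ]
}}

```text
time_s: 21.45
tool_pos: [611.7, -29.4, 105.7]
ee_rot: [0.001, 0.086, 0.996, 0.001]
contact_force: [0.4, 0.9, -0.0]
grip_width: 0.493
grasp_force: 12.0
```

Run:
```python
from h import *
p,q,s=tool(); print(s["time_s"],p.round(2),s["contact_force"].round(2),s["moment"].round(2))
t=q.inv().apply(sc([-.1,1.0,110])-p); print("hole in tool",t.round(1))
# refined: hole world from hover = hover pose + (-1.8,.35)
h=np.array([608.62,-28.69,0])+QD.apply([-1.8,.35,0]); print("shift wanted (chamber at -.5,0):",(q.inv().apply(h-p)-[-.5,0,0]).round(2)[:2])
```

```text
21.45 [611.74 -29.42 105.73] [ 0.45  0.88 -0.04] [ 0.03  0.01 -0.01]
hole in tool [ 1.7  0.6 -4.3]
shift wanted (chamber at -.5,0): [2.13 0.39]
```

{"op": "move_arm", "data": {
  "xyz": [
    [1,0.2,2],
    [2,0.4,4],
    [2,0.4,4],
    [2,0.4,4]
  ],
  "rotation": [
    [0,0,0],
    [0,0,0],
    [0,0,0],
    [0,0,0]
  ]
}}

```text
time_s: 21.85
tool_pos: [608.9, -28.9, 100.6]
ee_rot: [0.0, 0.086, 0.996, 0.001]
contact_force: [-0.4, 0.1, -0.0]
grip_width: 0.49
grasp_force: 12.0
```

```bash
cat >> h.py <<'E'
def seatchk(n=3):
    h=np.array([608.62,-28.69,0])+QD.apply([-1.8,.35,0])
    for i in range(n):
        p,q,s=tool(); print(s["time_s"],p.round(2),s["contact_force"].round(2),"shift",(q.inv().apply(h-p)-[-.5,0,0]).round(2)[:2],s["grip_width"].round(3))
        if i<n-1: ctrl.camera("top")
E
python3 -c "
from h import *
seatchk()"
```

```text
Traceback (most recent call last):
  File "h.py", line 83, in seatchk
    p,q,s=tool(); print(s["time_s"],p.round(2),s["contact_force"].round(2),"shift",(q.inv().apply(h-p)-[-.5,0,0]).round(2)[:2],s["grip_width"].round(3))
                                                                                                                               ^^^^^^^^^^^^^^^^^^^^^
AttributeError: 'float' object has no attribute 'round'
```

```bash
sed -i 's/,s\["grip_width"\].round(3))/,s["grip_width"])/' h.py; python3 -c "
from h import *
seatchk(4)"
```

```text
21.85 [608.94 -28.9  100.62] [-0.41  0.07 -0.  ] shift [-0.91  0.39] 0.48982528233989975
21.9 [609.01 -28.9  100.63] [ 0.56 -0.44 -0.24] shift [-0.83  0.38] 0.49082688203513786
21.95 [609.07 -28.9  100.65] [-0.7   0.18 -1.21] shift [-0.77  0.37] 0.49069388414685916
22.0 [609.05 -28.92 100.61] [ 0.46 -0.45 -0.87] shift [-0.79  0.39] 0.4880042795249
```

{"op": "move_arm", "data": {
  "xyz": [
    [-0.6,-0.1,1],
    [-1.2,-0.2,2],
    [-1.2,-0.2,3],
    [-1.2,-0.2,4],
    [-1.2,-0.2,5],
    [-1.2,-0.2,6],
    [-1.2,-0.2,7],
    [-1.2,-0.2,7]
  ],
  "rotation": [
    [0,0,0],
    [0,0,0],
    [0,0,0],
    [0,0,0],
    [0,0,0],
    [0,0,0],
    [0,0,0],
    [0,0,0]
  ]
}}

```text
time_s: 22.8
tool_pos: [609.9, -29.2, 93.3]
ee_rot: [-0.0, 0.086, 0.996, 0.001]
contact_force: [0.3, 0.2, 0.2]
grip_width: 0.494
grasp_force: 12.0
```

```bash
python3 -c "
from h import *
seatchk(3); print(tool()[2]['moment'])"
```

```text
22.8 [609.95 -29.24  93.28] [0.29 0.23 0.2 ] shift [0.09 0.56] 0.4940546282008338
22.85 [610.04 -29.26  93.41] [-0.96 -0.28 -0.56] shift [0.21 0.56] 0.49094623485668853
22.9 [610.1  -29.24  93.49] [-0.14  0.57  0.33] shift [0.28 0.54] 0.49716821362608665
[ 0.04492548 -0.0014179   0.03590432]
```

The foot is about 3 mm into the hole with no force. I continue down slowly.

{"op": "move_arm", "data": {
  "xyz": [
    [0,0,1],
    [0,0,2],
    [0,0,3],
    [0,0,4],
    [0,0,5],
    [0,0,5]
  ],
  "rotation": [
    [0,0,0],
    [0,0,0],
    [0,0,0],
    [0,0,0],
    [0,0,0],
    [0,0,0]
  ]
}}

```text
time_s: 23.5
tool_pos: [610.0, -29.2, 88.3]
ee_rot: [-0.0, 0.086, 0.996, 0.001]
contact_force: [-0.5, -0.5, -0.7]
grip_width: 0.492
grasp_force: 12.0
```

```bash
python3 -c "
from h import *
seatchk(2); print(tool()[2]['moment'])"
```

```text
23.5 [609.97 -29.22  88.26] [-0.52 -0.49 -0.66] shift [0.11 0.54] 0.4924868079253167
23.55 [610.03 -29.24  88.36] [-0.83 -0.05 -0.38] shift [0.18 0.55] 0.4963576715620632
[ 0.02165751  0.02181029 -0.04359801]
```

{"op": "move_arm", "data": {
  "xyz": [
    [0,0,0.5],
    [0,0,1],
    [0,0,1],
    [0,0,1]
  ],
  "rotation": [
    [0,0,0],
    [0,0,0],
    [0,0,0],
    [0,0,0]
  ]
}}

```text
time_s: 23.95
tool_pos: [610.1, -29.3, 87.5]
ee_rot: [0.0, 0.086, 0.996, 0.001]
contact_force: [-0.6, -0.0, -0.3]
grip_width: 0.494
grasp_force: 12.0
```

```bash
python3 -c "
from h import *
seatchk(3)"
```

```text
23.95 [610.15 -29.26  87.51] [-0.61 -0.05 -0.26] shift [0.32 0.55] 0.49401827887164124
24.0 [610.17 -29.25  87.54] [-0.87 -1.35 -0.61] shift [0.35 0.54] 0.49132375863783107
24.05 [610.14 -29.24  87.53] [ 0.01 -0.07 -0.25] shift [0.31 0.53] 0.49160913155480784
```

{"op": "move_arm", "data": {
  "xyz": [
    [0,0,0.5],
    [0,0,0.8],
    [0,0,0.8],
    [0,0,0.8]
  ],
  "rotation": [
    [0,0,0],
    [0,0,0],
    [0,0,0],
    [0,0,0]
  ]
}}

```text
time_s: 24.45
tool_pos: [610.3, -29.2, 87.1]
ee_rot: [0.0, 0.086, 0.996, 0.001]
contact_force: [-0.5, -1.0, 3.2]
grip_width: 0.496
grasp_force: 12.0
```

```bash
python3 -c "
from h import *
seatchk(3)"
```

```text
24.45 [610.26 -29.25  87.09] [-0.49 -0.96  3.19] shift [0.46 0.51] 0.49556801846645454
24.5 [610.26 -29.27  87.12] [-1.59 -0.84  3.46] shift [0.47 0.54] 0.4915958603434614
24.55 [610.26 -29.24  87.11] [-1.58  0.67  3.9 ] shift [0.46 0.51] 0.49134152094930206
```

The collar meets the stage at z 87.1, as predicted, with about 3.5 N. I release and withdraw upward.

{"op": "move_arm", "data": {
  "xyz": [
    [0,0,-0.3],
    [0,0,-0.3],
    [0,0,-0.3],
    [0,0,-0.3],
    [0,0,-0.3]
  ],
  "rotation": [
    [0,0,0],
    [0,0,0],
    [0,0,0],
    [0,0,0],
    [0,0,0]
  ],
  "claw": 70
}}

```text
time_s: 25.05
tool_pos: [610.1, -29.2, 86.8]
ee_rot: [0.0, 0.086, 0.996, 0.001]
contact_force: [-0.1, 0.5, -0.7]
grip_width: 0.703
grasp_force: 0.0
```

{"op": "move_arm", "data": {
  "xyz": [
    [0,0,-5],
    [0,0,-15],
    [0,0,-30],
    [0,0,-50],
    [0,0,-75],
    [0,0,-100],
    [0,0,-125],
    [5,0,-143],
    [15,0,-160],
    [30,0,-170],
    [30,0,-170],
    [30,0,-170]
  ],
  "rotation": [
    [0,0,0],
    [0,0,0],
    [0,0,0],
    [0,0,0],
    [0,0,0],
    [0,0,0],
    [0,0,0],
    [0,0,0],
    [0,0,0],
    [0,0,0],
    [0,0,0],
    [0,0,0]
  ]
}}

```text
time_s: 26.25
tool_pos: [580.5, -24.2, 257.7]
ee_rot: [0.001, 0.086, 0.996, 0.001]
contact_force: [-0.1, 0.5, -0.2]
grip_width: 0.699
grasp_force: 0.0
```

Run:
```python
from h import *
p,q,s=tool(); print(s["time_s"],p.round(1),s["grip_width"],s["contact_force"].round(2))
m=ctrl.camera_model("wrist"); im,d=ctrl.camera("wrist"); C=cloud(m,d).reshape(-1,3); Cs=S.inv().apply(C-SEAT*[1,1,0])
k=(np.hypot(Cs[:,0],Cs[:,1])<30)&(Cs[:,2]>117)&(Cs[:,2]<135); P=Cs[k]; print("top",len(P),np.percentile(P[:,2],[2,50,98]).round(1),cv2.minEnclosingCircle(P[:,:2].astype(np.float32)))
A=np.c_[P[:,:2],np.ones(len(P))]; print("tilt",np.linalg.lstsq(A,P[:,2],rcond=None)[0].round(3))
st=(abs(Cs[:,0])<60)&(abs(Cs[:,1])<80)&(abs(Cs[:,2]-110)<5)&(np.hypot(Cs[:,0],Cs[:,1])>26); print("stage z",np.median(Cs[st,2]))
cv2.imwrite("pics/w7.png",cv2.resize(np.clip(im[100:300,190:456,::-1]*1.6,0,255).astype(np.uint8),None,fx=3,fy=3))
hood()
```

```text
26.25 [580.5 -24.2 257.7] 0.6985538142306749 [-0.07  0.53 -0.16]
top 1102 [120.3 123.1 124.6] ((0.8532074093818665, 0.40259823203086853), 22.265811920166016)
tilt [ 1.50000e-02 -4.00000e-03  1.22991e+02]
stage z 110.65400634774377
hood angle 1.6212963342208948 227
```

View pics/w7.png

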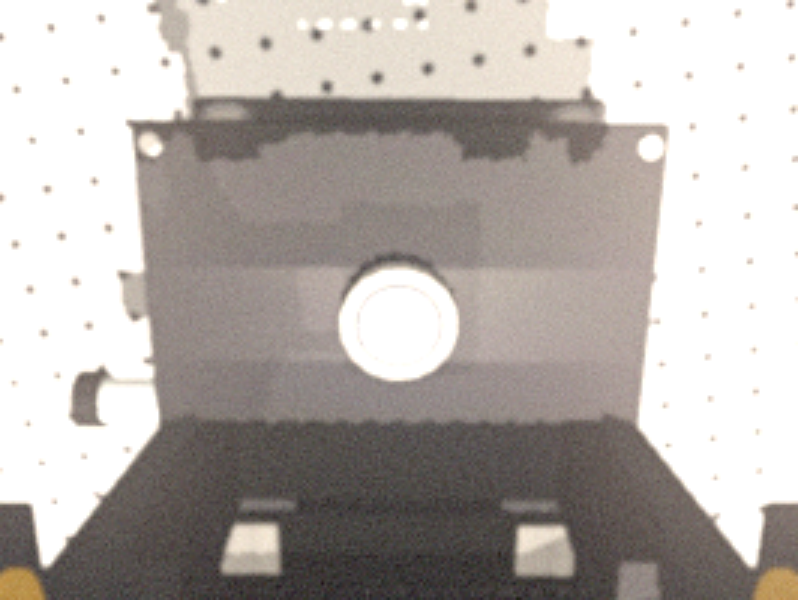

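The chamber sits level in the hole (crop (398,322)), its top about 12 mm above the stage, which matches the collar height. The hood is fully open at 1.62 rad and the arm is clear, so I hand in.

```bash
python3 -c "
from bench import ctrl
print(ctrl.job_done())"
```

```text
the job is handed in; nothing more can be done
None
```

The hood stays fully open by itself (about 1.62 rad) and the steel chamber sits home in the stage, set down with about 3.5 N; the first push slipped off the lip's end because the fingers end 25 mm short of the stated TCP, so I finished it with a second push from the front before loading the chamber, and handed in at about 26 s.

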